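# Pin the vise in the bench receiver with a ball-lock pin

## Robot

A 7-joint arm with a two-finger parallel gripper is mounted at the origin on the work surface. World frame = base frame: x ahead of the robot, y to its left, z up, the work surface at z = 0. Lengths are in m, angles in rad, forces in N, time in s.
With the tool pointing down it reaches from about 0.4 to 0.875 m from the base axis. Payload 4.4 kg.
Tool frame: the origin (TCP) lies at the very end of the fingers, on their centre line; the grasp point (between the pads) lies 19 mm behind it; y points along the fingers, z is the direction in which the jaws open and shut, and the axes are right-handed (so a half turn about y gives the same grasp; the last joint's range is limited). The gripper opens to 85 mm and grips with 20 to 120 N. Pads are 22 mm wide; open, the fingers measure 114 mm over their backs; the gripper's body (76 mm by 85 mm) begins 54 mm behind the grasp point. The pads swing forward as they close: fully open they stand 13 mm farther back than shut.
Start: joints at [-1.193, 0.628, 0.038, 1.517, -0.027, 0.996, -0.02], TCP at [0.279, 0.587, 0.231] pointing down, gripper open.
Joint ranges: [-3.06, 3.06], [-0.37, 2.12], [-1.25, 1.32], [0.18, 2.47], [-1.1, 4.24], [0.23, 1.98], [-2.94, 2.94]. Speed limits (rad/s): [2.57, 2.57, 3.14, 3.14, 3.14, 3.14, 3.14].

## Interface

Orientations are given as a rotation vector (axis times angle).
In Python, from bench import state, grab_frame, camera_params, finish_job gives the robot as it stands.
- The arm moves only by the tool apply_moves, never from a script. Its argument "rows" is a list of rows, each an object with "offset": the shift along the tool's x, y, z in mm, a list of three; "delta_rot": the turn, a rotation vector about the tool's x, y, z in rad, a list of three; "jaw": the finger opening in mm, from 0 to 85.4. In form: [{"offset": [tx, ty, tz], "delta_rot": [wx, wy, wz], "jaw": jaw}, ...]. A call has 1 to 10 rows; each row is the pose to reach, as a shift and turn from the pose measured when the call began, along the tool's axes at that moment; what a row does not reach only later rows make up. A row lasts 1/10 s, in which the tool goes at most 50 mm and 8.59 degrees, less where a joint would pass 70% of its speed; a pose out of reach is approached as far as the arm can. A call with a gripper value outside its range is refused whole. The fingers move at their own pace and stop on an object; the grip force is fixed at half the most. Time passes only in rows, so rows that repeat a pose let the fingers close. It gives the time, the measured TCP pose, the force and the opening at its end, in the units of the state.
- state(): the state, without advancing time (a new reading comes with each control period).
- grab_frame(name): name is "side" or "top" or "wrist"; returns the picture (420x560x3 uint8, red, green, blue); there is no depth.
- camera_params(name): a dict with "vertical_fov" (degrees; the focal length in pixels is half the picture's height over the tangent of half this angle, whatever the lens; pixels are square), "cx", "cy" (the principal point, pixels), "extrinsics" (4x4, takes a point from world to camera coordinates). Camera axes: x right, y up, looking along -z (the intrinsics and any distortion apply to the point x, -y, -z); pixel columns grow to the right and rows downward; lengths in m; the calibration is good to about 2 mm. A picture is of the moment at which its call begins: read the wrist's pose just before it. camera_params takes no time and is no camera call; for the wrist camera it gives the pose at the moment of the call.
- finish_job(): hands the job in, once; it reports no verdict.
The state is a dict: "clock": time; "qpos": joint angles; "qvel": joint speeds; "tau": joint torques, N m; "tcp_pos": TCP position; "orientation": TCP orientation; "contact_force": force on the tool from outside, world axes, zero at the start; "torque": the same for the moment, N m; "gripper_width": opening from 0.0 (shut) to 1.0 (fully open).
Only numpy, scipy, OpenCV 4.12 (cv2) and the standard library are available. Lean on these libraries where they do the work, as an engineer would, in place of code of your own. Each camera call takes 0.05 s, during which the arm holds its last target.

## Task

Mount the vise: push it gently until its bar is fully home in the bench receiver, then take the T-handled ball-lock pin from the wooden block, stand its nose in the receiver's hole, press its button and push it down through the aligned holes until its collar sits on the receiver, and let go so that the balls lock. Then check the lock as a mechanic would: take the handle and pull it upward steadily with about 20 N (2 kg) for a second, without wrenching it, and let go. Never force the pin, and leave the plain pin, the jar and the wrench alone.

Things in the scene. Friction and masses are not known exactly. Their poses are not given: they have to be found in the camera images.
- receiver: dark steel square-tube receiver bolted level to the bench: tube 40 mm wide, 150 mm long, underside 28 mm and top 68 mm above the bench. Origin on the bench straight below its pin hole; x runs along the tube, the way the vise's bar goes in; the mouth is at x = -65 mm, z up. The pin hole goes right through both 4 mm walls; 28 mm free below
- pin_hole (a point): centre of the receiver's round 13.8 mm pin hole at the top face (axes as the receiver). The vise's bar fills the tube just below the top wall and has its own 14.2 mm hole, in line with this one when the bar is fully home. A pin standing here on its balls has its collar underside 47 mm above this point; pushed home, 0
- vise_end (a point): middle of the flat outer end of the small grey vise, the face to push along the receiver's +x: 90 mm wide, 70 to 88 mm above the bench (jaws, 12 mm farther in, to 128 mm); axes as the receiver. It is bolted through slots to a plate on the bar, so fully home it may be 165 to 195 mm from the hole; the bar stands out 18 to 42 mm, slides stiffly (4 N) and stops dead when its shoulder meets the mouth
- pin_handle (a point): ball-lock pin, steel, 0.14-0.23 kg: centre of its dark T-handle bar, 64 mm long (pin's x), 18 mm thick (y), 16 mm high (z); 16 mm above the collar's underside. z up along the pin. It stands upright in the block to start with; take the bar across its thickness. Below it: collar 24 mm wide, 8 mm high, shank 12.7 mm
- pin_shoulder (a point): centre of the underside of the pin's collar, axes as the pin. The shank hangs 62 mm below it, blunt, chamfered from 12.7 to 10.4 mm over the last 2.5 mm. Four lock balls, 45 mm below, stand 2.4 mm out of the shank and bar it from the hole until the button is pressed; locked below the 40 mm deep receiver they leave 2.5 to 3 mm of up-and-down play
- pin_button (a joint): travel of the pin's button, m: 0 = out (balls out, locked), 0.005 = fully pressed (balls in). A spring pushes it out: 3 N at the start, 7 N fully in. Inside the bore the balls keep it about 3 mm down; it springs out only when they are free below the receiver
- button_top (a point): top centre of the round 13.6 mm button above the middle of the T-handle, 33 mm above the collar's underside when out, 9 mm above the bar. Pressed downward it lets the pin slide; the pin then takes very roughly 8 to 14 N to push on to its seat, where it stops dead
- pin_block: softwood block 60 x 120 x 70 mm high, fixed on the bench, origin at the centre of its underside, y along its length. The ball-lock pin stands in the 20 mm wide hole at y = -27 mm, its collar on the top; a plain pin in the hole at y = +36 mm
- plain_pin_head (a point): bystander: head (18 mm wide, 6 mm high) of a plain 10 mm pin standing in the block
- jar_mid (a point): bystander: glass jar with a steel lid, 62 mm wide and 62 mm tall, its centre
- wrench_mid (a point): bystander: spanner about 180 mm long lying on the bench beyond the receiver, its middle
Mind the look-alikes: they are no part of the job. Leave any pink look-alike of the part that bears pin_handle alone.

How it is judged:
On the way, in this order (a step that is already met when the one before it is completed fails the run):
1. with the bar home and the holes in line, the pin is pushed down to its collar with the button pressed (horizontal distance between pin_shoulder and pin_hole below 0.0025 m and z of pin_shoulder in the frame of pin_hole below 0.002 m and value of joint pin_button above 0.003 m), for 0.05 s.
2. let go: the button is out and the balls are locked below the receiver (horizontal distance between pin_shoulder and pin_hole below 0.0025 m and z of pin_shoulder in the frame of pin_hole between -0.002 and 0.004 m and value of joint pin_button below 0.001 m and contact force between the fingers and pin below 0.2 N), for 0.2 s.
3. the handle is pulled up so that the balls bear on the receiver with a firm pull of 12 to 34 N, held 0.5 s (horizontal distance between pin_shoulder and pin_hole below 0.004 m and z of pin_shoulder in the frame of pin_hole between 0.0012 and 0.0055 m and contact force between the fingers and pin above 1 N and contact force between pin and receiver between 12 and 34 N and value of joint pin_button below 0.001 m), for 0.5 s.
At the end, for the whole second after the job is handed in: The pin stands through the receiver and the vise's bar, in the hole (within 2.5 mm of centre, upright), its collar within 4 mm of the receiver's top (its play), its button out to 1 mm, at rest and let go (horizontal distance between pin_shoulder and pin_hole below 0.0025 m and z of pin_shoulder in the frame of pin_hole between -0.002 and 0.004 m and value of joint pin_button below 0.001 m and angle between pin_shoulder's own z axis and vertical below 0.1 rad and linear speed of pin below 0.02 m/s); the robot touches nothing.
It fails at once if the vise or receiver is rammed: more than 60 N from the fingers (contact force between the fingers and receiver above 60 N).
It fails at once if the pin is forced or rammed on its way in: more than 60 N between pin and receiver while it is above its seat or its button is down (contact force between pin and receiver above 60 N and (z of pin_shoulder in the frame of pin_hole above 0.006 m or value of joint pin_button above 0.003 m)).
It fails at once if the locked pin is wrenched: lifted off its seat with more than 50 N between pin and receiver (contact force between pin and receiver above 50 N and z of pin_shoulder in the frame of pin_hole between 0.0012 and 0.006 m).
It fails at once if the plain pin, the jar or the wrench is disturbed (moved over 20 mm) (distance of any of plain_pin_head, jar_mid, wrench_mid from where it was at the start of the episode above 0.02 m).
It also fails if it takes over 72 s, if anything falls off the work surface, if the arm or the gripper's body presses on something with over 40 N, if the wrist force passes 120 N, or if a joint passes its speed limit or range.

## Working session

There is one attempt and no reset: what is moved stays moved. The work goes in short steps, Python scripts to look and compute and a tool call to move; the robot and the scene stay as the last step left them, time stands still between calls to the robot, and variables do not carry over. Pictures are saved under pics/ and viewed, and the job is handed in when it is done.

Besides the shell and the picture viewer there is one more tool, called after "Call:" by a JSON object that holds its "op" and its "data". apply_moves: Moves the arm, as the interface text tells. Its arguments: {"type":"object","properties":{"rows":{"type":"array","items":{"type":"object","properties":{"offset":{"type":"array","items":{"type":"number"}},"delta_rot":{"type":"array","items":{"type":"number"}},"jaw":{"type":"number"}}}}},"required":["rows"]}

```bash
ls; mkdir -p pics; python3 - <<'E'
from bench import state, grab_frame, camera_params
import cv2
print(state())
for n in ["side","top","wrist"]:
    p=camera_params(n); print(n,p)
    cv2.imwrite(f"pics/{n}0.png",grab_frame(n)[:,:,::-1])
E
```

```text
pics
{'clock': 0.0, 'qpos': array([-1.19280885,  0.62935468,  0.03843107,  1.51835736, -0.02698789,
        0.99628051, -0.01997363]), 'qvel': array([ 8.47558782e-04,  3.54847098e-04,  5.82310688e-04, -1.45851889e-03,
        9.73317949e-05, -1.26851249e-03,  1.06879168e-03]), 'tau': array([-1.98778580e-04, -5.63398254e+01,  1.22626986e+00, -1.93457723e+01,
        1.10063949e-02,  1.03394565e-02, -2.18058608e-05]), 'tcp_pos': array([0.27879334, 0.58649485, 0.23038674]), 'orientation': array([-1.54448686,  0.34839232, -0.34778152]), 'contact_force': array([0.50108134, 0.20277983, 0.24402017]), 'torque': array([0.0235095 , 0.02353236, 0.01364371]), 'gripper_width': 0.9978444626258315}
side {'vertical_fov': 56.60949537299096, 'cx': 285.6485219044289, 'cy': 210.21965035691932, 'extrinsics': array([[-0.7621755 , -0.64721637,  0.01412395,  0.50148191],
       [ 0.52344197, -0.60328529,  0.60171036, -0.3100033 ],
       [-0.38091602,  0.46600196,  0.79858948, -0.56031968],
       [ 0.        ,  0.        ,  0.        ,  1.        ]])}
top {'vertical_fov': 44.89286713463089, 'cx': 276.6249055652999, 'cy': 218.77686603986064, 'extrinsics': array([[-0.00941552, -0.99981654, -0.01668035,  0.0722316 ],
       [ 0.99315407, -0.01129247,  0.11626467, -0.58237819],
       [-0.1164317 , -0.01547147,  0.99307819, -0.88893958],
       [ 0.        ,  0.        ,  0.        ,  1.        ]])}
wrist {'vertical_fov': 69.36453219699676, 'cx': 278.9862503404226, 'cy': 210.38723934572943, 'extrinsics': array([[ 0.42956157,  0.90303591, -0.00173256, -0.64854444],
       [-0.86817732,  0.41245038, -0.27595803,  0.0356513 ],
       [-0.24848541,  0.12004513,  0.96116813, -0.37910395],
       [ 0.        ,  0.        ,  0.        ,  1.        ]])}
```

View pics/side0.png

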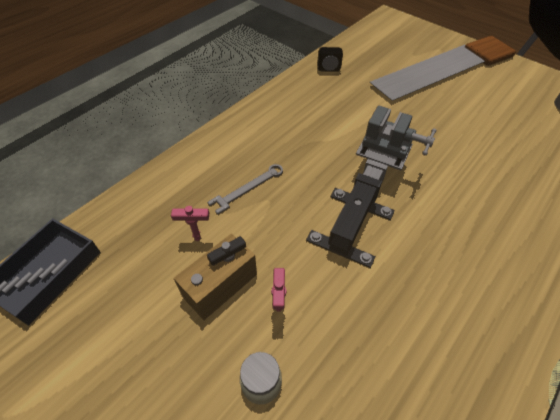

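View pics/top0.png

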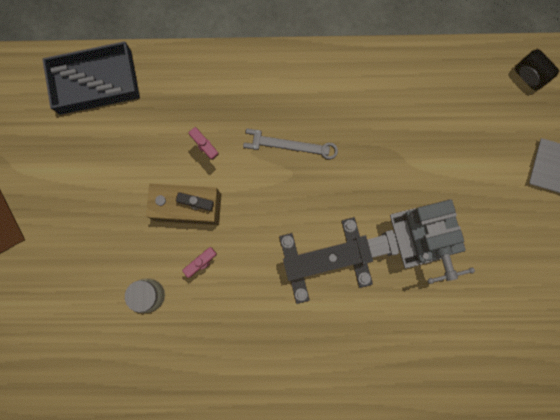

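View pics/wrist0.png

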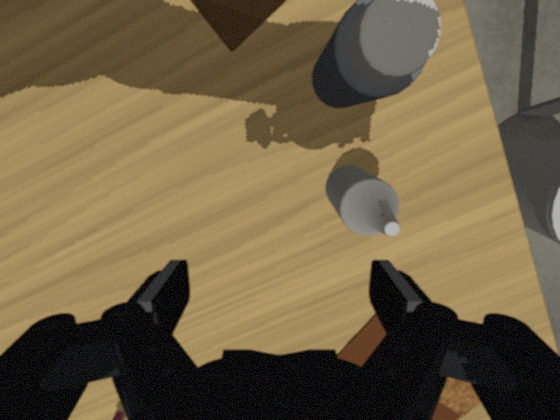

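```bash
cat > h.py <<'E'
import numpy as np, cv2
from bench import state, grab_frame, camera_params
from scipy.spatial.transform import Rotation as R
def ray(p,uv):
    E=p['extrinsics']; f=210/np.tan(np.radians(p['vertical_fov']/2))
    d=np.array([(uv[0]-p['cx'])/f,-(uv[1]-p['cy'])/f,-1.])
    Rm=E[:3,:3]; o=-Rm.T@E[:3,3]; d=Rm.T@d
    return o,d/np.linalg.norm(d)
def tri(obs):
    A=np.zeros((3,3));b=np.zeros(3);L=[]
    for p,uv in obs:
        o,d=ray(p,uv);M=np.eye(3)-np.outer(d,d);A+=M;b+=M@o;L.append((o,M))
    x=np.linalg.solve(A,b)
    return x,[1000*np.linalg.norm(M@(x-o)) for o,M in L]
def atz(p,uv,z):
    o,d=ray(p,uv); return o+d*(z-o[2])/d[2]
def proj(p,X):
    E=p['extrinsics']; f=210/np.tan(np.radians(p['vertical_fov']/2))
    c=E[:3,:3]@np.asarray(X)+E[:3,3]
    return np.array([p['cx']+f*c[0]/-c[2], p['cy']-f*c[1]/-c[2]])
def crop(src,dst,x0,y0,x1,y1,k):
    im=cv2.imread(src)[y0:y1,x0:x1]
    im=cv2.resize(im,None,fx=k,fy=k,interpolation=cv2.INTER_CUBIC)
    im=cv2.convertScaleAbs(im,alpha=1.6,beta=20)
    for x in range(x0-x0%10+10,x1,10):
        cv2.line(im,((x-x0)*k,0),((x-x0)*k,8 if x%50 else 16),(0,255,0),1)
        if x%20==0: cv2.putText(im,str(x),((x-x0)*k-12,28),0,.4,(0,255,0),1)
    for y in range(y0-y0%10+10,y1,10):
        cv2.line(im,(0,(y-y0)*k),(8,(y-y0)*k),(0,255,0),1)
        if y%20==0: cv2.putText(im,str(y),(12,(y-y0)*k+4),0,.4,(0,255,0),1)
    cv2.imwrite(dst,im)
def snap(n,name):
    p=camera_params(n); f=grab_frame(n); cv2.imwrite(f'pics/{name}.png',f[:,:,::-1]); return p
E
python3 - <<'E'
from h import *
crop('pics/top0.png','pics/t_a.png',270,190,480,310,3)
crop('pics/side0.png','pics/s_a.png',300,95,450,275,3)
crop('pics/top0.png','pics/t_b.png',120,110,260,330,2)
crop('pics/side0.png','pics/s_b.png',160,190,300,330,4)
E
```

```text
(no output)
```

View pics/t_a.png

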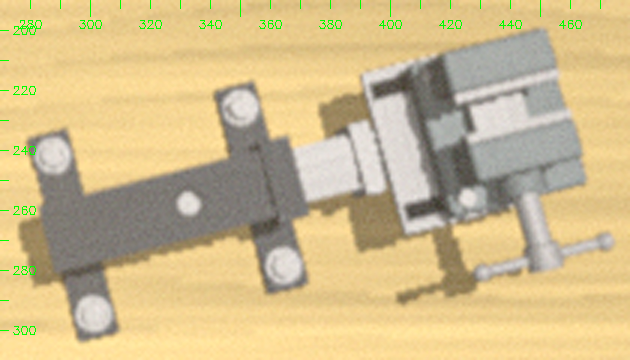

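View pics/s_a.png

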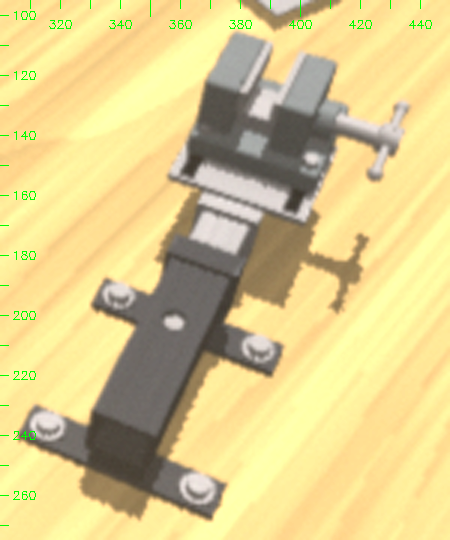

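View pics/t_b.png

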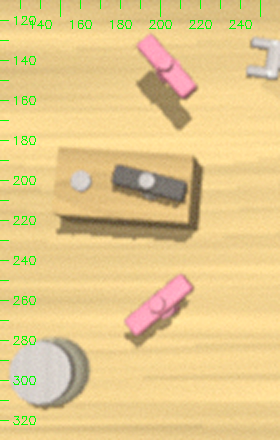

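View pics/s_b.png

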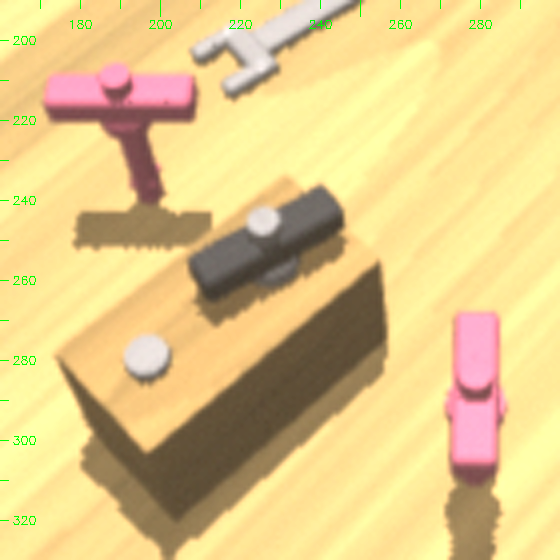

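```bash
python3 - <<'E'
from h import *
np.set_printoptions(precision=4,suppress=True)
T=camera_params('top');S=camera_params('side')
print('hole',tri([(T,(332.8,257.7)),(S,(357.7,202))]), atz(T,(332.8,257.7),.068),atz(S,(357.7,202),.068))
print('button',tri([(T,(193.5,200.5)),(S,(225.8,245))]))
# receiver top corners at z=.068
a=[(283,259.5),(289.5,280),(364,236),(371,262)]
for q in a: print('rec',q,atz(T,q,.068))
print('plain',tri([(T,(160.3,200.3)),(S,(196.5,279))]))
for n,q in [('he1',(177,196.5)),('he2',(213,205))]: print(n,atz(T,q,.095))
for q in [(452.5,200),(465,250),(456,221),(464,240)]: print('vise',q,atz(T,q,.128),atz(T,q,.088))
print('block', [atz(T,q,.07) for q in [(149,184),(217.5,188),(215.5,224),(147,216)]])
E
```

```text
hole (array([ 0.5108, -0.0311,  0.0645]), [np.float64(0.5416318158292005), np.float64(0.5416318158292659)]) [ 0.5102 -0.031   0.068 ] [ 0.5102 -0.0283  0.068 ]
button (array([0.6084, 0.206 , 0.1013]), [np.float64(0.3031262093183521), np.float64(0.3031262093183558)])
rec (283, 259.5) [0.508  0.0553 0.068 ]
rec (289.5, 280) [0.4726 0.0444 0.068 ]
rec (364, 236) [ 0.5473 -0.086   0.068 ]
rec (371, 262) [ 0.5021 -0.0967  0.068 ]
plain (array([0.6136, 0.2695, 0.0727]), [np.float64(0.017980751878154188), np.float64(0.017980751878404727)])
he1 [0.6163 0.2354 0.095 ]
he2 [0.6009 0.1736 0.095 ]
vise (452.5, 200) [ 0.5997 -0.2221  0.128 ] [ 0.6057 -0.2354  0.088 ]
vise (465, 250) [ 0.5181 -0.2381  0.128 ] [ 0.5201 -0.2522  0.088 ]
vise (456, 221) [ 0.5652 -0.2261  0.128 ] [ 0.5696 -0.2396  0.088 ]
vise (464, 240) [ 0.5342 -0.2374  0.128 ] [ 0.5371 -0.2514  0.088 ]
block [array([0.6434, 0.2907, 0.07  ]), array([0.6347, 0.1693, 0.07  ]), array([0.571 , 0.1726, 0.07  ]), array([0.5864, 0.2931, 0.07  ])]
```

```bash
python3 - <<'E'
from h import *
np.set_printoptions(precision=4,suppress=True)
s=state();print(R.from_rotvec(s['orientation']).as_matrix(),s['tcp_pos'],s['clock'])
p=camera_params('wrist');E=p['extrinsics'];print(-E[:3,:3].T@E[:3,3])
E
```

```text
[[ 0.9031 -0.0006  0.4294]
 [-0.4294 -0.0013  0.9031]
 [ 0.     -1.     -0.0014]] [0.2789 0.5866 0.2306] 0.15
[0.2154 0.6165 0.3732]
```

Call:
{"op": "apply_moves", "data": {"rows": [{"offset": [33, 0, -34], "delta_rot": [0, 0.09, 0], "jaw": 0}, {"offset": [66, 0, -68], "delta_rot": [0, 0.18, 0], "jaw": 0}, {"offset": [99, 0, -102], "delta_rot": [0, 0.27, 0], "jaw": 0}, {"offset": [132, 0, -136], "delta_rot": [0, 0.36, 0], "jaw": 0}, {"offset": [165, 0, -170], "delta_rot": [0, 0.45, 0], "jaw": 0}, {"offset": [198, 0, -204], "delta_rot": [0, 0.54, 0], "jaw": 0}, {"offset": [231, 0, -238], "delta_rot": [0, 0.63, 0], "jaw": 0}, {"offset": [264, 0, -272], "delta_rot": [0, 0.72, 0], "jaw": 0}, {"offset": [297, 0, -306], "delta_rot": [0, 0.81, 0], "jaw": 0}, {"offset": [330, 0, -340], "delta_rot": [0, 0.89, 0], "jaw": 0}]}}

```text
clock: 1.15
tcp_pos: [0.4312, 0.1361, 0.2312]
orientation: [-1.312, 1.035, -1.036]
contact_force: [1.7, 0.2, -0.2]
gripper_width: -0.001
```

```bash
cat >> h.py <<'E'
def go(tgt,zyaw=None):
    "offset mm, rot about tool y, to world target"
    s=state();M=R.from_rotvec(s['orientation']).as_matrix()
    np.set_printoptions(precision=4,suppress=True)
    print('tcp',s['tcp_pos'],'zyaw',np.degrees(np.arctan2(M[1,2],M[0,2])),'down',M[:,1],'F',s['contact_force'],'T',s['torque'],'w',s['gripper_width']*85.4,'t',s['clock'])
    if tgt is None: return
    print('offset',M.T@(np.array(tgt)-s['tcp_pos'])*1000)
    if zyaw is not None:
        a=np.radians(zyaw); z=np.array([np.cos(a),np.sin(a),0]);y=np.array([0,0,-1.]);x=np.cross(y,z)
        print('rot',R.from_matrix(M.T@np.stack([x,y,z],1)).as_rotvec())
E
python3 -c "
from h import *
go((0.570,-0.278,0.23),13.5)"
```

```text
tcp [0.4312 0.1361 0.2312] zyaw 13.399393640574353 down [-0.0003 -0.0011 -1.    ] F [ 1.676   0.2256 -0.1681] T [ 0.0063 -0.0013  0.0244] w -0.11268600342616227 t 1.15
offset [435.0325   1.6121  39.0922]
rot [ 0.0006 -0.0018  0.001 ]
```

Call:
{"op": "apply_moves", "data": {"rows": [{"offset": [45, 0, 4], "delta_rot": [0, 0, 0], "jaw": 0}, {"offset": [90, 0, 8], "delta_rot": [0, 0, 0], "jaw": 0}, {"offset": [135, 0, 12], "delta_rot": [0, 0, 0], "jaw": 0}, {"offset": [180, 0, 16], "delta_rot": [0, 0, 0], "jaw": 0}, {"offset": [180, 0, 16], "delta_rot": [0, 0, 0], "jaw": 0}]}}

```text
clock: 1.65
tcp_pos: [0.4899, -0.0428, 0.2318]
orientation: [-1.309, 1.039, -1.048]
contact_force: [-0.5, -0.6, -0.8]
gripper_width: 0.001
```

```bash
python3 -c "
from h import *
go((0.570,-0.278,0.23),13.5)
p=snap('wrist','w1');import pickle;pickle.dump(p,open('w1.pkl','wb'))
print(proj(p,(.5105,-.031,.068)))"
```

```text
tcp [ 0.4899 -0.0428  0.2318] zyaw 12.791367181961139 down [ 0.0022 -0.0054 -1.    ] F [-0.4504 -0.5886 -0.8312] T [0.0183 0.0899 0.03  ] w 0.08080091157339922 t 1.65
offset [247.0541   3.219   26.0621]
rot [-0.0009 -0.0124  0.0058]
[301.3625 185.8999]
```

View pics/w1.png

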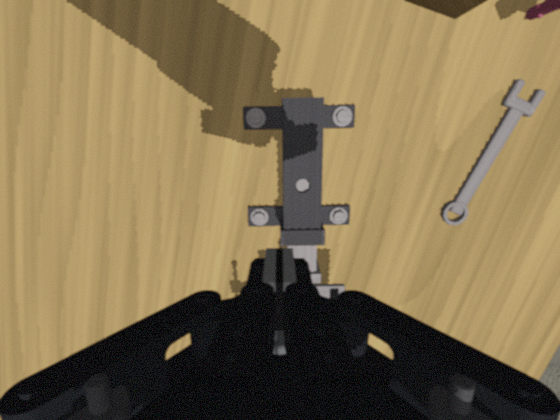

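```bash
python3 -c "
from h import *;import pickle
p=pickle.load(open('w1.pkl','rb'))
crop('pics/w1.png','pics/w1c.png',230,80,370,310,3)
T=camera_params('top');S=camera_params('side')
print(tri([(T,(332.8,257.7)),(S,(357.7,202)),(p,(302.3,185))]),atz(p,(302.3,185),.068))
"
```

```text
(array([ 0.51106818, -0.03082671,  0.06479179]), [np.float64(0.8735734897041141), np.float64(0.2237106327688377), np.float64(0.6514872615412408)]) [ 0.51121112 -0.02987559  0.068     ]
```

View pics/w1c.png

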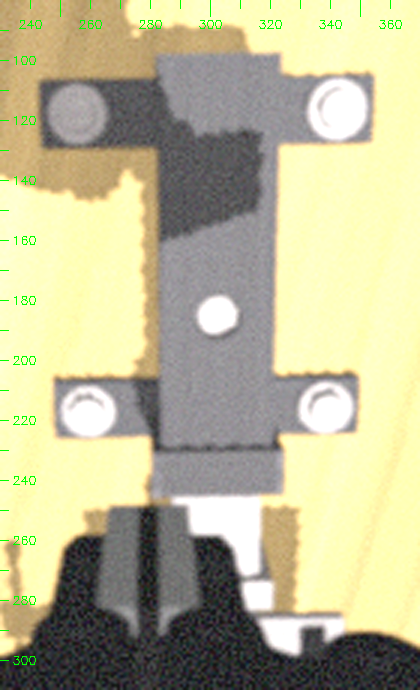

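```bash
python3 -c "
from h import *;import pickle
p=pickle.load(open('w1.pkl','rb'))
for q in [((302.3,130),(302.7,225)),((283.3,135),(283.3,225)),((321.3,135),(322,225))]:
  a=atz(p,q[0],.068);b=atz(p,q[1],.068);d=a-b;print(a,b,np.degrees(np.arctan2(d[1],d[0])))
"
```

```text
[0.49799582 0.02306095 0.068     ] [ 0.52213253 -0.07186353  0.068     ] 104.26642575844113
[0.48099333 0.01434978 0.068     ] [ 0.50196452 -0.07642622  0.068     ] 103.008331143163
[0.51729645 0.02258132 0.068     ] [ 0.5422009  -0.06732337  0.068     ] 105.48322993992451
```

```bash
python3 -c "
from h import *
go((0.5734,-0.2805,0.22),14)"
```

```text
tcp [ 0.4888 -0.039   0.2314] zyaw 12.99594718053344 down [ 0.0001 -0.0026 -1.    ] F [-0.2314  0.4614 -1.0943] T [0.0481 0.0305 0.0023] w 0.201948922202231 t 1.7
offset [254.285   11.9947  28.1155]
rot [ 0.0005 -0.0175  0.0026]
```

Call:
{"op": "apply_moves", "data": {"rows": [{"offset": [45, 0, 5], "delta_rot": [0, -0.017, 0], "jaw": 0}, {"offset": [90, 2, 10], "delta_rot": [0, -0.017, 0], "jaw": 0}, {"offset": [135, 4, 15], "delta_rot": [0, -0.017, 0], "jaw": 0}, {"offset": [180, 6, 20], "delta_rot": [0, -0.017, 0], "jaw": 0}, {"offset": [225, 9, 25], "delta_rot": [0, -0.017, 0], "jaw": 0}, {"offset": [254, 12, 28], "delta_rot": [0, -0.017, 0], "jaw": 0}, {"offset": [254, 12, 28], "delta_rot": [0, -0.017, 0], "jaw": 0}]}}

```text
clock: 2.4
tcp_pos: [0.5731, -0.284, 0.2191]
orientation: [-1.318, 1.029, -1.034]
contact_force: [-0.8, -0.1, 0.7]
gripper_width: -0.001
```

```bash
python3 -c "
from h import *
go((0.5734,-0.2805,0.078),14)
snap('wrist','w2'); snap('top','t2')"
```

```text
tcp [ 0.5731 -0.284   0.2191] zyaw 13.7420113219832 down [-0.0006 -0.0053 -1.    ] F [-0.7988 -0.1169  0.6605] T [0.02   0.0541 0.0004] w -0.10811046348822041 t 2.4
offset [ -4.0517 141.0404   1.3773]
rot [ 0.0019 -0.0045  0.005 ]
```

View pics/w2.png

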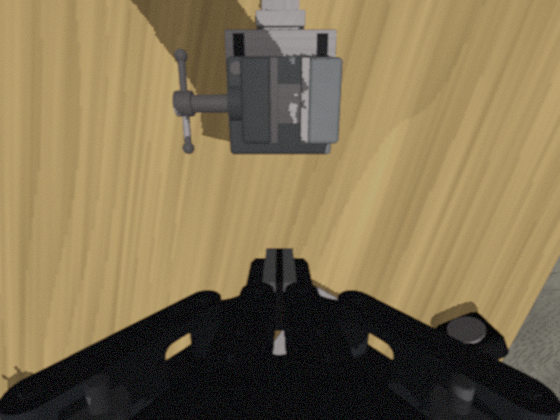

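View pics/t2.png

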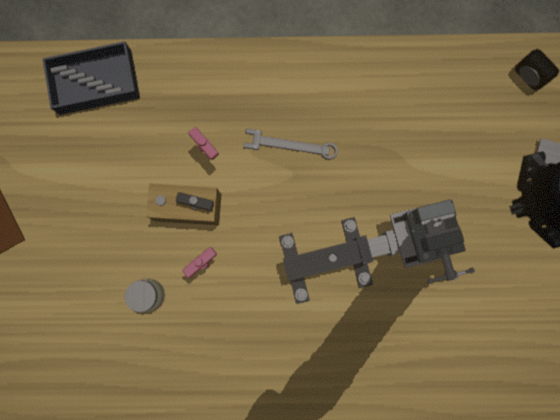

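```bash
python3 -c "
from h import *
p=camera_params('wrist')
for z in (.088,.08,.07): print(atz(p,(281,154),z))"
```

```text
[ 0.56376648 -0.23638305  0.088     ]
[ 0.56399737 -0.2371199   0.08      ]
[ 0.56428598 -0.23804097  0.07      ]
```

Call:
{"op": "apply_moves", "data": {"rows": [{"offset": [-2, 45, 1], "delta_rot": [0, -0.005, 0.005], "jaw": 0}, {"offset": [-4, 90, 1], "delta_rot": [0, -0.005, 0.005], "jaw": 0}, {"offset": [-4, 130, 1], "delta_rot": [0, -0.005, 0.005], "jaw": 0}, {"offset": [-4, 141, 1], "delta_rot": [0, -0.005, 0.005], "jaw": 0}, {"offset": [-4, 141, 1], "delta_rot": [0, -0.005, 0.005], "jaw": 0}]}}

```text
clock: 3.0
tcp_pos: [0.5723, -0.2722, 0.0771]
orientation: [-1.316, 1.029, -1.015]
contact_force: [-0.7, -0.1, -0.5]
gripper_width: 0.001
```

```bash
python3 -c "
from h import *
go((0.5734,-0.2805,0.078),14)"
```

```text
tcp [ 0.5723 -0.2722  0.0771] zyaw 14.412791772216412 down [-0.0055  0.0065 -1.    ] F [-0.7417 -0.1359 -0.4707] T [-0.0421 -0.0209 -0.0055] w 0.0633373521775534 t 3.0
offset [ 8.3257 -0.9861 -1.0045]
rot [ 0.0037  0.0072 -0.0076]
```

Call:
{"op": "apply_moves", "data": {"rows": [{"offset": [-5, -1, 0], "delta_rot": [0, 0.007, -0.007], "jaw": 0}, {"offset": [-10, -1, 0], "delta_rot": [0, 0.007, -0.007], "jaw": 0}, {"offset": [-15, -1, 0], "delta_rot": [0, 0.007, -0.007], "jaw": 0}, {"offset": [-18, -1, 0], "delta_rot": [0, 0.007, -0.007], "jaw": 0}, {"offset": [-18, -1, 0], "delta_rot": [0, 0.007, -0.007], "jaw": 0}]}}

```text
clock: 3.5
tcp_pos: [0.5682, -0.254, 0.0789]
orientation: [-1.317, 1.029, -1.025]
contact_force: [-0.1, 0.5, -0.2]
gripper_width: -0.002
```

```bash
cat >> h.py <<'E'
def srec(h=(0.511,-0.0302),yaw=104.):
    t=state()['tcp_pos'][:2]-np.array(h);a=np.radians(yaw)
    u=np.array([np.cos(a),np.sin(a)]);n=np.array([-u[1],u[0]])
    print('s',-t@u*1000,'lat',t@n*1000)
E
python3 -c "
from h import *
go((0.5734,-0.2805,0.078),14);srec()"
```

```text
tcp [ 0.5682 -0.254   0.0789] zyaw 14.060096756530186 down [-0.0029 -0.0002 -1.    ] F [-0.1316  0.5173 -0.1523] T [-0.0131  0.0087  0.0489] w -0.20025414632729582 t 3.5
offset [26.9405  0.901  -1.3414]
rot [ 0.0028  0.001  -0.0005]
s 231.0195808125002 lat -1.3091220368438288
```

Call:
{"op": "apply_moves", "data": {"rows": [{"offset": [-3, 0, -1], "delta_rot": [0, 0, 0], "jaw": 0}, {"offset": [-6, 0, -1], "delta_rot": [0, 0, 0], "jaw": 0}, {"offset": [-9, 0, -1], "delta_rot": [0, 0, 0], "jaw": 0}, {"offset": [-12, 0, -1], "delta_rot": [0, 0, 0], "jaw": 0}, {"offset": [-14, 0, -1], "delta_rot": [0, 0, 0], "jaw": 0}]}}

```text
clock: 4.0
tcp_pos: [0.564, -0.2411, 0.0793]
orientation: [-1.317, 1.028, -1.026]
contact_force: [1.5, -4.3, 1.8]
gripper_width: -0.002
```

```bash
python3 -c "
from h import *
go((0.5734,-0.2805,0.078),14);srec()"
```

```text
tcp [ 0.564  -0.2411  0.0793] zyaw 14.041006210520043 down [-0.002  -0.0009 -1.    ] F [ 1.5437 -4.2824  1.8167] T [-0.8293 -0.2675  0.0047] w -0.1640134400760096 t 4.0
offset [40.5279  1.3083 -0.4826]
rot [0.0022 0.0007 0.0004]
s 217.432180635599 lat -0.4498310361037558
```

Call:
{"op": "apply_moves", "data": {"rows": [{"offset": [-2, 0, 0], "delta_rot": [0, 0, 0], "jaw": 0}, {"offset": [-4, 0, 0], "delta_rot": [0, 0, 0], "jaw": 0}, {"offset": [-6, 0, 0], "delta_rot": [0, 0, 0], "jaw": 0}, {"offset": [-8, 0, 0], "delta_rot": [0, 0, 0], "jaw": 0}]}}

```text
clock: 4.4
tcp_pos: [0.5621, -0.2332, 0.0793]
orientation: [-1.317, 1.028, -1.026]
contact_force: [1.0, -3.3, 1.0]
gripper_width: 0.002
```

Call:
{"op": "apply_moves", "data": {"rows": [{"offset": [-1, 0, 0], "delta_rot": [0, 0, 0], "jaw": 0}, {"offset": [-2, 0, 0], "delta_rot": [0, 0, 0], "jaw": 0}, {"offset": [-3, 0, 0], "delta_rot": [0, 0, 0], "jaw": 0}, {"offset": [-3.5, 0, 0], "delta_rot": [0, 0, 0], "jaw": 0}]}}

```text
clock: 4.8
tcp_pos: [0.5613, -0.2297, 0.0793]
orientation: [-1.317, 1.028, -1.026]
contact_force: [1.1, -3.7, 0.7]
gripper_width: -0.0
```

```bash
python3 -c "
from h import *
go((0.5734,-0.2805,0.078),14);srec()
p=snap('wrist','w3')
crop('pics/w3.png','pics/w3c.png',200,0,360,200,3)
snap('side','s3');crop('pics/s3.png','pics/s3c.png',300,95,450,275,4)"
```

```text
tcp [ 0.5613 -0.2297  0.0793] zyaw 14.04439185083696 down [-0.0019 -0.0009 -1.    ] F [ 1.129  -3.7016  0.6952] T [-0.8383 -0.3047  0.0455] w -0.03336755001601162 t 4.8
offset [52.2405  1.3495 -0.5498]
rot [0.0021 0.0008 0.0004]
s 205.71948346796833 lat -0.5055644185874526
```

View pics/s3c.png

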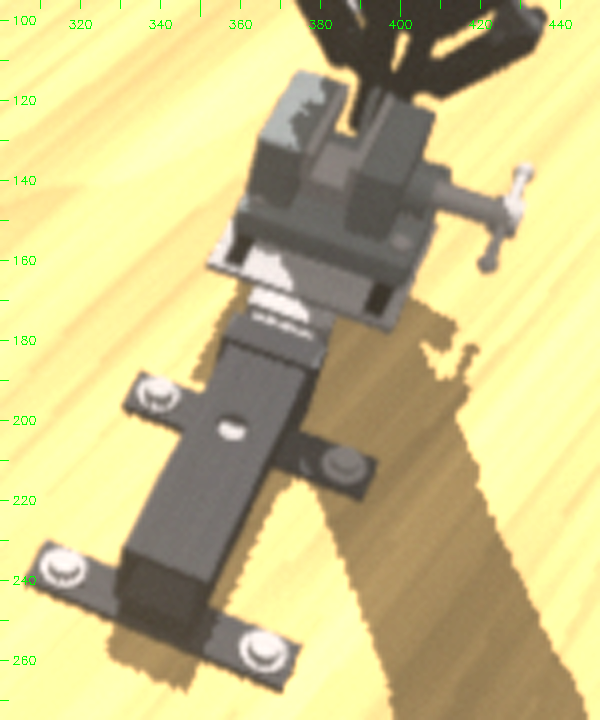

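Call:
{"op": "apply_moves", "data": {"rows": [{"offset": [-1, 0, 0], "delta_rot": [0, 0, 0], "jaw": 0}, {"offset": [-2, 0, 0], "delta_rot": [0, 0, 0], "jaw": 0}, {"offset": [-3, 0, 0], "delta_rot": [0, 0, 0], "jaw": 0}]}}

```text
clock: 5.2
tcp_pos: [0.5605, -0.2266, 0.0793]
orientation: [-1.317, 1.028, -1.026]
contact_force: [1.4, -3.1, 0.3]
gripper_width: 0.001
```

Call:
{"op": "apply_moves", "data": {"rows": [{"offset": [-0.8, 0, 0], "delta_rot": [0, 0, 0], "jaw": 0}, {"offset": [-1.6, 0, 0], "delta_rot": [0, 0, 0], "jaw": 0}, {"offset": [-2.4, 0, 0], "delta_rot": [0, 0, 0], "jaw": 0}]}}

```text
clock: 5.5
tcp_pos: [0.5599, -0.2243, 0.0793]
orientation: [-1.317, 1.028, -1.026]
contact_force: [2.9, -4.1, 0.3]
gripper_width: 0.001
```

Call:
{"op": "apply_moves", "data": {"rows": [{"offset": [-0.8, 0, 0], "delta_rot": [0, 0, 0], "jaw": 0}, {"offset": [-1.6, 0, 0], "delta_rot": [0, 0, 0], "jaw": 0}]}}

```text
clock: 5.7
tcp_pos: [0.5595, -0.2226, 0.0793]
orientation: [-1.317, 1.028, -1.026]
contact_force: [2.0, -3.3, 0.6]
gripper_width: 0.002
```

Call:
{"op": "apply_moves", "data": {"rows": [{"offset": [-0.8, 0, 0], "delta_rot": [0, 0, 0], "jaw": 0}, {"offset": [-1.6, 0, 0], "delta_rot": [0, 0, 0], "jaw": 0}]}}

```text
clock: 5.9
tcp_pos: [0.5591, -0.221, 0.0793]
orientation: [-1.317, 1.028, -1.026]
contact_force: [0.7, -4.0, 1.5]
gripper_width: 0.001
```

```bash
python3 -c "
from h import *
go((0.5734,-0.2805,0.078),14);srec()
snap('side','s4');crop('pics/s4.png','pics/s4c.png',300,95,450,275,4)"
```

```text
tcp [ 0.5591 -0.221   0.0793] zyaw 14.04570673759505 down [-0.002  -0.0008 -1.    ] F [ 0.7481 -4.0239  1.4859] T [-0.8149 -0.3232  0.0468] w 0.11990603291424777 t 5.9
offset [61.1862  1.3332 -0.5988]
rot [0.0021 0.0008 0.0003]
s 196.77392685099952 lat -0.5461223842157933
```

View pics/s4c.png

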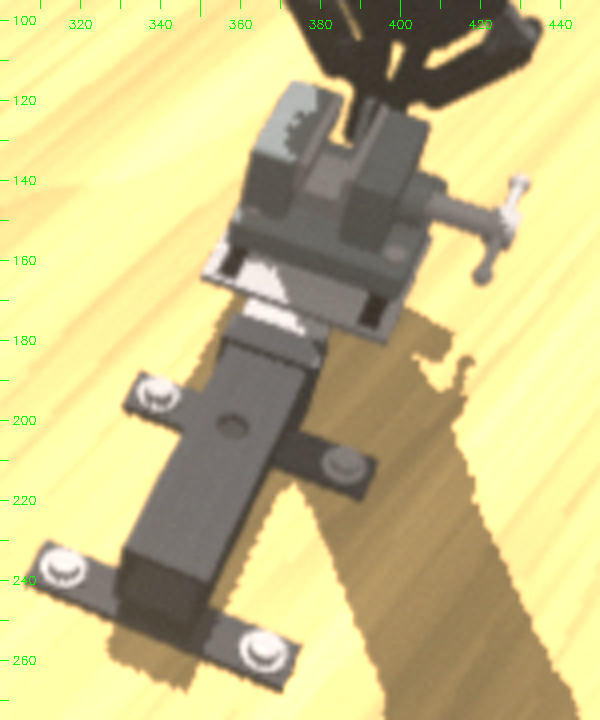

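Hole is now all dark; nearly home. Keep going in small steps until the force rises.

Call:
{"op": "apply_moves", "data": {"rows": [{"offset": [-0.7, 0, 0], "delta_rot": [0, 0, 0], "jaw": 0}, {"offset": [-1.4, 0, 0], "delta_rot": [0, 0, 0], "jaw": 0}]}}

```text
clock: 6.15
tcp_pos: [0.5587, -0.2193, 0.0793]
orientation: [-1.317, 1.028, -1.026]
contact_force: [2.0, -3.1, 0.2]
gripper_width: 0.001
```

Call:
{"op": "apply_moves", "data": {"rows": [{"offset": [-0.7, 0, 0], "delta_rot": [0, 0, 0], "jaw": 0}, {"offset": [-1.4, 0, 0], "delta_rot": [0, 0, 0], "jaw": 0}]}}

```text
clock: 6.35
tcp_pos: [0.5585, -0.2187, 0.0794]
orientation: [-1.318, 1.027, -1.027]
contact_force: [3.2, -6.1, 0.0]
gripper_width: 0.002
```

Call:
{"op": "apply_moves", "data": {"rows": [{"offset": [-0.7, 0, 0], "delta_rot": [0, 0, 0], "jaw": 0}, {"offset": [-1.4, 0, 0], "delta_rot": [0, 0, 0], "jaw": 0}]}}

```text
clock: 6.55
tcp_pos: [0.5586, -0.2186, 0.0794]
orientation: [-1.318, 1.026, -1.029]
contact_force: [2.8, -7.5, -1.5]
gripper_width: 0.003
```

Call:
{"op": "apply_moves", "data": {"rows": [{"offset": [-1, 0, 0], "delta_rot": [0, 0, 0], "jaw": 0}, {"offset": [-2, 0, 0], "delta_rot": [0, 0, 0], "jaw": 0}, {"offset": [-3, 0, 0], "delta_rot": [0, 0, 0], "jaw": 0}]}}

```text
clock: 6.85
tcp_pos: [0.5585, -0.2186, 0.0795]
orientation: [-1.32, 1.023, -1.034]
contact_force: [3.6, -8.7, -3.8]
gripper_width: -0.001
```

```bash
python3 -c "
from h import *
go((0.5734,-0.2805,0.078),14);srec()
snap('side','s5');crop('pics/s5.png','pics/s5c.png',300,95,450,275,4)"
```

```text
tcp [ 0.5585 -0.2186  0.0795] zyaw 13.942798218836089 down [ 0.0021 -0.0083 -1.    ] F [ 3.6386 -8.7484 -3.8306] T [-2.2086 -0.7163  0.012 ] w -0.08098450703754892 t 6.85
offset [63.6159  2.0525 -0.4836]
rot [ 0.     -0.001   0.0085]
s 194.33040029939784 lat -0.5405615419264047
```

View pics/s5c.png

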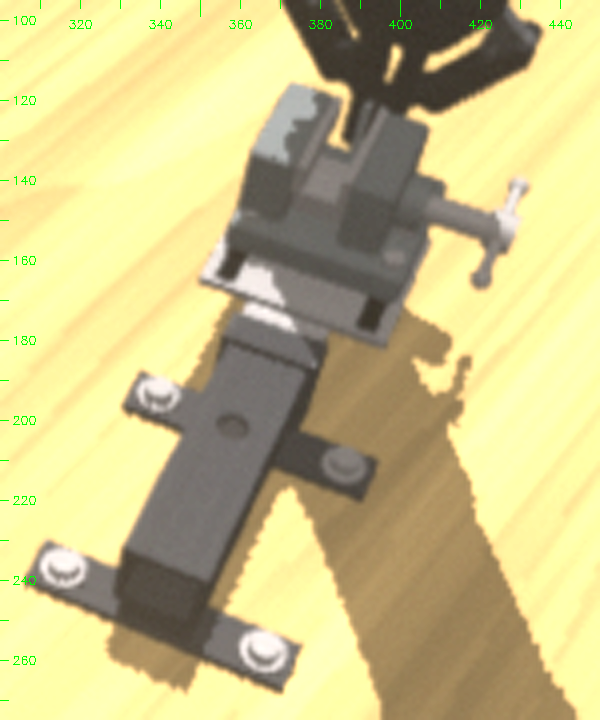

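Call:
{"op": "apply_moves", "data": {"rows": [{"offset": [-3, 0, 0], "delta_rot": [0, 0, 0], "jaw": 0}, {"offset": [-5, 0, 0], "delta_rot": [0, 0, 0], "jaw": 0}, {"offset": [-6, 0, 0], "delta_rot": [0, 0, 0], "jaw": 0}, {"offset": [-6, 0, 0], "delta_rot": [0, 0, 0], "jaw": 0}]}}

```text
clock: 7.3
tcp_pos: [0.5585, -0.2186, 0.0797]
orientation: [-1.323, 1.018, -1.045]
contact_force: [4.3, -13.4, -7.6]
gripper_width: 0.002
```

Call:
{"op": "apply_moves", "data": {"rows": [{"offset": [10, 0, 0], "delta_rot": [0, 0, 0.01], "jaw": 0}, {"offset": [30, -10, 0], "delta_rot": [0, 0, 0.01], "jaw": 0}, {"offset": [40, -60, 0], "delta_rot": [0, 0, 0.01], "jaw": 20}, {"offset": [40, -110, 0], "delta_rot": [0, 0, 0.01], "jaw": 50}, {"offset": [40, -150, 0], "delta_rot": [0, 0, 0.01], "jaw": 50}, {"offset": [40, -150, 0], "delta_rot": [0, 0, 0.01], "jaw": 50}]}}

```text
clock: 7.9
tcp_pos: [0.5695, -0.255, 0.2361]
orientation: [-1.313, 1.017, -1.042]
contact_force: [0.7, 0.8, -0.0]
gripper_width: 0.589
```

```bash
python3 -c "
from h import *
go((0.6084,0.206,0.235),-14)
snap('top','t6');crop('pics/t6.png','pics/t6c.png',150,180,230,230,8)"
```

```text
tcp [ 0.5695 -0.255   0.2361] zyaw 13.850668719802304 down [ 0.0125 -0.0083 -0.9999] F [ 0.6997  0.8114 -0.0194] T [ 0.0076 -0.0323 -0.0092] w 50.295385901020836 t 7.9
offset [-438.2744   -2.2516  148.0984]
rot [-0.0126  0.486   0.0083]
```

View pics/t6c.png

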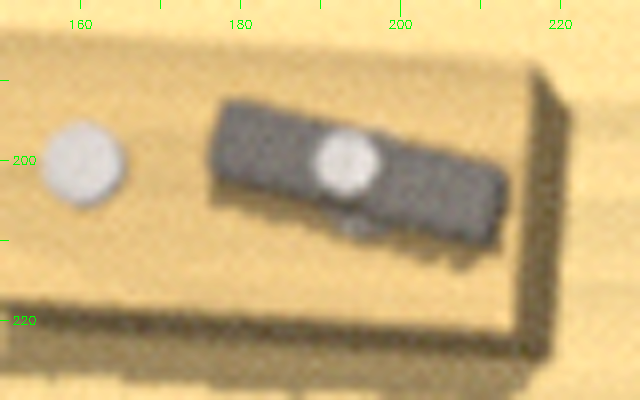

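Call:
{"op": "apply_moves", "data": {"rows": [{"offset": [-44, 0, 15], "delta_rot": [0, 0.05, 0], "jaw": 50}, {"offset": [-88, 0, 30], "delta_rot": [0, 0.1, 0], "jaw": 50}, {"offset": [-132, 0, 45], "delta_rot": [0, 0.15, 0], "jaw": 50}, {"offset": [-176, 0, 60], "delta_rot": [0, 0.2, 0], "jaw": 50}, {"offset": [-220, -1, 75], "delta_rot": [0, 0.25, 0], "jaw": 50}, {"offset": [-264, -1, 90], "delta_rot": [0, 0.3, 0], "jaw": 50}, {"offset": [-308, -2, 105], "delta_rot": [0, 0.35, 0], "jaw": 50}, {"offset": [-352, -2, 120], "delta_rot": [0, 0.4, 0], "jaw": 50}, {"offset": [-396, -2, 134], "delta_rot": [-0.005, 0.45, 0.005], "jaw": 50}, {"offset": [-438, -2, 148], "delta_rot": [-0.012, 0.486, 0.008], "jaw": 50}]}}

```text
clock: 8.95
tcp_pos: [0.604, 0.2097, 0.23]
orientation: [-1.091, 1.396, -1.382]
contact_force: [0.8, -0.1, -0.6]
gripper_width: 0.584
```

Call:
{"op": "apply_moves", "data": {"rows": [{"offset": [0, 0, 0], "delta_rot": [0, 0, 0], "jaw": 50}, {"offset": [0, 0, 0], "delta_rot": [0, 0, 0], "jaw": 50}]}}

```text
clock: 9.15
tcp_pos: [0.6011, 0.2119, 0.2272]
orientation: [-1.1, 1.397, -1.377]
contact_force: [0.4, -0.6, 0.2]
gripper_width: 0.586
```

```bash
python3 -c "
from h import *
go((0.6084,0.206,0.235),-14)
p=snap('wrist','w6');import pickle;pickle.dump(p,open('w6.pkl','wb'));crop('pics/w6.png','pics/w6c.png',200,150,360,280,5)
for X in [(.6084,.206,.1013),(.6084,.206,.068)]: print(proj(p,X))"
```

```text
tcp [0.6011 0.2119 0.2272] zyaw -13.754040294527115 down [-0.0172  0.0008 -0.9999] F [ 0.3868 -0.5577  0.1704] T [-0.0686 -0.0366 -0.0124] w 50.083793824514075 t 9.15
offset [ 4.0021 -7.9517  8.3087]
rot [0.0169 0.0043 0.0033]
[290.789  206.3015]
[290.0957 197.6465]
```

View pics/w6.png

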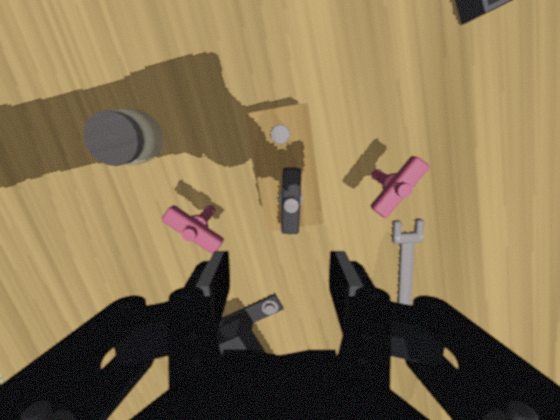

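View pics/w6c.png

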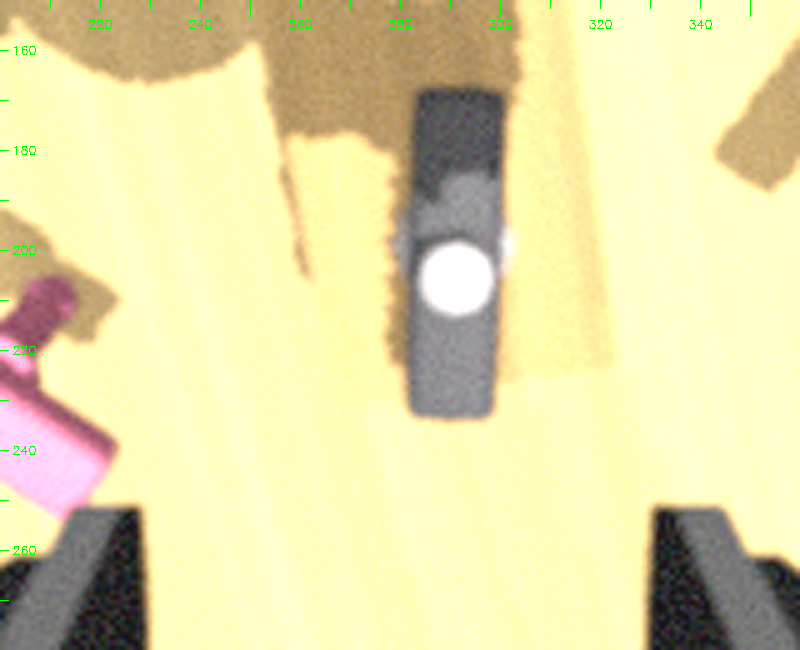

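```bash
python3 -c "
from h import *;import pickle
p=pickle.load(open('w6.pkl','rb'));T=camera_params('top');S=camera_params('side')
a=atz(p,(292,168),.094);b=atz(p,(290.5,232.5),.094);d=a-b;print(a,b,(a+b)/2,np.degrees(np.arctan2(d[1],d[0])),np.linalg.norm(d))
print(tri([(T,(193.4,200.3)),(S,(225.8,245)),(p,(291,205.3))]))
go((0.6085,0.206,0.145),-14)
"
```

```text
[0.61736669 0.23887572 0.094     ] [0.60185714 0.17853063 0.094     ] [0.60961191 0.20870317 0.094     ] 75.58613554583727 0.06230631016688733
(array([0.60872193, 0.20629593, 0.10070139]), [np.float64(0.23397920334668215), np.float64(0.329457264595283), np.float64(0.4121407802788904)])
tcp [0.6021 0.2094 0.228 ] zyaw -13.946432174254275 down [-0.0154 -0.0001 -0.9999] F [ 0.2692 -0.768  -0.1712] T [-0.0232 -0.0434 -0.0034] w 49.94024405975843 t 9.2
offset [ 1.4328 82.8701  8.3018]
rot [0.0149 0.001  0.0038]
```

Call:
{"op": "apply_moves", "data": {"rows": [{"offset": [1, 40, 5], "delta_rot": [0.015, 0, 0.004], "jaw": 46}, {"offset": [1, 75, 8], "delta_rot": [0.015, 0, 0.004], "jaw": 46}, {"offset": [1, 100, 9], "delta_rot": [0.015, 0, 0.004], "jaw": 46}, {"offset": [1, 105, 9], "delta_rot": [0.015, 0, 0.004], "jaw": 46}, {"offset": [1, 105, 9], "delta_rot": [0.015, 0, 0.004], "jaw": 46}]}}

```text
clock: 9.7
tcp_pos: [0.6084, 0.2043, 0.1223]
orientation: [-1.085, 1.389, -1.388]
contact_force: [-0.1, -0.1, 0.7]
gripper_width: 0.54
```

```bash
python3 -c "
from h import *
go((0.6087,0.2063,0.080),-14)
p=snap('wrist','w7');
for X in [(.6087,.2063,.103)]: print(proj(p,X))"
```

```text
tcp [0.6084 0.2043 0.1223] zyaw -14.076178732888033 down [-0.002  -0.0011 -1.    ] F [-0.1253 -0.1418  0.6981] T [ 0.0394 -0.0153 -0.0498] w 46.09164845959598 t 9.7
offset [-2.0823 42.254  -0.1299]
rot [ 0.0017 -0.0013  0.0016]
[279.2686 245.5582]
```

View pics/w7.png

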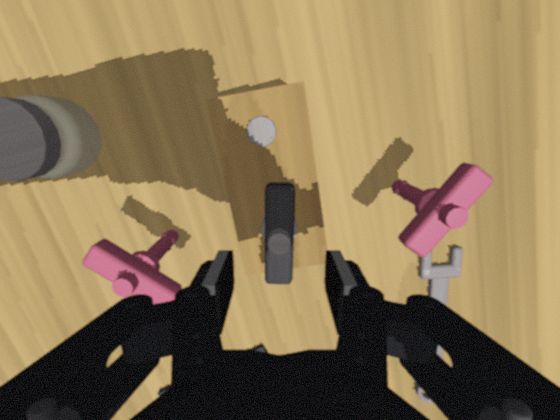

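Call:
{"op": "apply_moves", "data": {"rows": [{"offset": [-2, 20, 0], "delta_rot": [0, 0, 0], "jaw": 46}, {"offset": [-2, 35, 0], "delta_rot": [0, 0, 0], "jaw": 46}, {"offset": [-2, 42, 0], "delta_rot": [0, 0, 0], "jaw": 46}, {"offset": [-2, 42, 0], "delta_rot": [0, 0, 0], "jaw": 46}, {"offset": [-2, 42, 0], "delta_rot": [0, 0, 0], "jaw": 46}]}}

```text
clock: 10.25
tcp_pos: [0.6103, 0.2068, 0.0821]
orientation: [-1.082, 1.387, -1.388]
contact_force: [-0.2, -0.1, -0.3]
gripper_width: 0.541
```

```bash
python3 -c "
from h import *
go((0.6087,0.2063,0.080),-14)
p=snap('wrist','w8');snap('side','s8');crop('pics/s8.png','pics/s8c.png',150,160,310,310,4)"
```

```text
tcp [0.6103 0.2068 0.0821] zyaw -14.052549614467633 down [ 0.0012 -0.     -1.    ] F [-0.2369 -0.1043 -0.2539] T [ 0.0617 -0.0343 -0.0059] w 46.23547853805886 t 10.25
offset [ 0.8616  2.0754 -1.4297]
rot [-0.0012 -0.0009 -0.0003]
```

View pics/s8c.png

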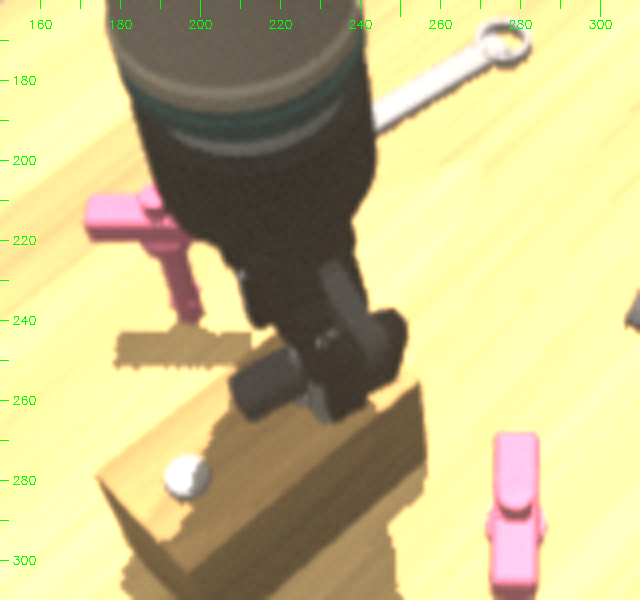

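Call:
{"op": "apply_moves", "data": {"rows": [{"offset": [1, 1.5, -1.4], "delta_rot": [0, 0, 0], "jaw": 46}, {"offset": [1, 1.5, -1.4], "delta_rot": [0, 0, 0], "jaw": 30}, {"offset": [1, 1.5, -1.4], "delta_rot": [0, 0, 0], "jaw": 10}, {"offset": [1, 1.5, -1.4], "delta_rot": [0, 0, 0], "jaw": 5}, {"offset": [1, 1.5, -1.4], "delta_rot": [0, 0, 0], "jaw": 5}, {"offset": [1, 1.5, -1.4], "delta_rot": [0, 0, 0], "jaw": 5}]}}

```text
clock: 10.95
tcp_pos: [0.6091, 0.2063, 0.0813]
orientation: [-1.081, 1.386, -1.388]
contact_force: [-1.6, -0.2, 5.2]
gripper_width: 0.193
```

```bash
python3 -c "
from h import *
go((0.6087,0.2063,0.17),-14)
p=snap('wrist','w9')"
```

```text
tcp [0.6091 0.2063 0.0813] zyaw -14.046532522745848 down [ 0.0023  0.0004 -1.    ] F [-1.5686 -0.1999  5.177 ] T [-0.0057  0.2998 -0.0075] w 16.4424948861631 t 10.95
offset [  0.0168 -88.6783  -0.1961]
rot [-0.0021 -0.0008 -0.001 ]
```

View pics/w9.png

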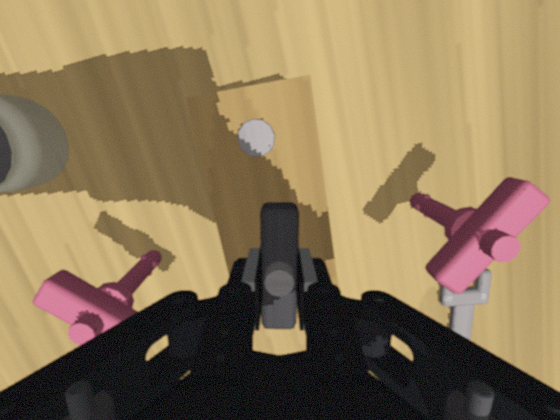

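Call:
{"op": "apply_moves", "data": {"rows": [{"offset": [0, -15, 0], "delta_rot": [0, 0, 0], "jaw": 5}, {"offset": [0, -45, 0], "delta_rot": [0, 0, 0], "jaw": 5}, {"offset": [0, -80, 0], "delta_rot": [0, 0, 0], "jaw": 5}, {"offset": [0, -100, 0], "delta_rot": [0, 0, 0], "jaw": 5}, {"offset": [0, -105, 0], "delta_rot": [0, 0, 0], "jaw": 5}, {"offset": [0, -105, 0], "delta_rot": [0, 0, 0], "jaw": 5}]}}

```text
clock: 11.6
tcp_pos: [0.6089, 0.2064, 0.1869]
orientation: [-1.08, 1.386, -1.388]
contact_force: [-0.2, 0.4, -2.1]
gripper_width: 0.191
```

```bash
python3 -c "
from h import *
go((0.511,-0.0302,0.175),-14)
snap('side','s9');snap('wrist','w9b');crop('pics/s9.png','pics/s9c.png',150,130,310,280,4)"
```

```text
tcp [0.6089 0.2064 0.1869] zyaw -14.040335529242256 down [ 0.003   0.0009 -1.    ] F [-0.2344  0.4075 -2.1028] T [ 0.0263  0.0142 -0.0301] w 16.3530936985664 t 11.6
offset [253.3042  11.3406 -37.5893]
rot [-0.0027 -0.0007 -0.0016]
```

View pics/s9c.png

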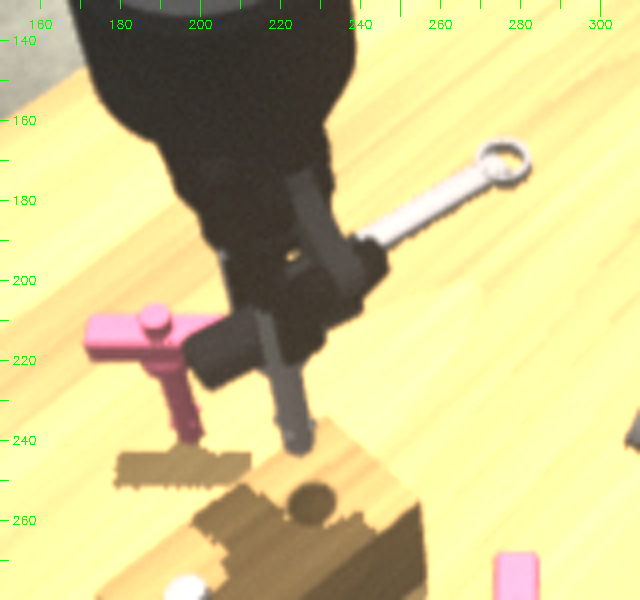

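View pics/w9b.png

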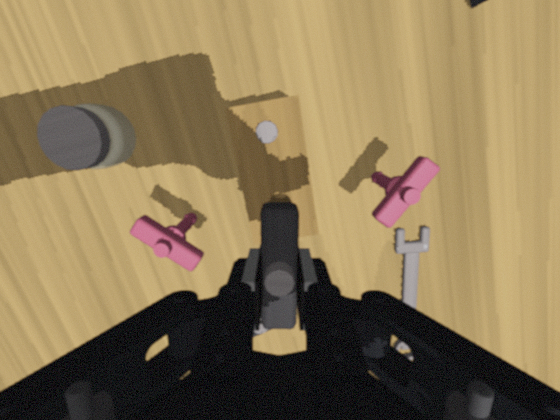

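```bash
python3 -c "
from h import *
crop('pics/w9b.png','pics/w9bc.png',230,190,330,340,4)
p=camera_params('wrist');s=state();M=R.from_rotvec(s['orientation']).as_matrix()
b=atz(p,(279.5,282),s['tcp_pos'][2]+.0217);print(b,M.T@(b-s['tcp_pos'])*1000)
S=camera_params('side')
print('pred nose',proj(S,s['tcp_pos']+np.array([0,0,-.0113-.062])), proj(S,s['tcp_pos']+np.array([0,0,-.0113])))
"
```

```text
[0.60801896 0.20787963 0.20663659] [ -1.67394502 -21.70040633  -0.14790139]
pred nose [225.46543417 241.79362429] [220.72921553 218.48622264]
```

View pics/w9bc.png

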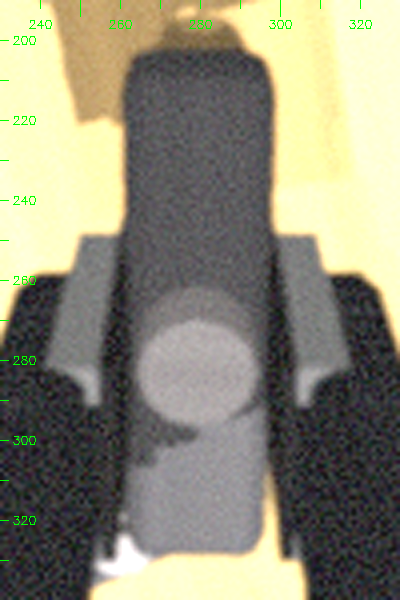

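Call:
{"op": "apply_moves", "data": {"rows": [{"offset": [45, -10, -5], "delta_rot": [0, 0, 0], "jaw": 5}, {"offset": [90, -20, -10], "delta_rot": [0, 0, 0], "jaw": 5}, {"offset": [135, -30, -16], "delta_rot": [0, 0, 0], "jaw": 5}, {"offset": [180, -38, -21], "delta_rot": [0, 0, 0], "jaw": 5}, {"offset": [225, -38, -27], "delta_rot": [0, 0, 0], "jaw": 5}, {"offset": [270, -38, -32], "delta_rot": [0, 0, 0], "jaw": 5}, {"offset": [305, -38, -37], "delta_rot": [0, 0, 0], "jaw": 5}, {"offset": [313, -38, -38], "delta_rot": [0, 0, 0], "jaw": 5}, {"offset": [313, -38, -38], "delta_rot": [0, 0, 0], "jaw": 5}, {"offset": [313, -38, -38], "delta_rot": [0, 0, 0], "jaw": 5}]}}

```text
clock: 12.7
tcp_pos: [0.4951, -0.0868, 0.2223]
orientation: [-1.084, 1.388, -1.385]
contact_force: [0.4, 0.6, -2.0]
gripper_width: 0.192
```

```bash
python3 -c "
from h import *
go((0.5108,-0.0311,0.20),-14)
p=snap('wrist','w10');import pickle;pickle.dump(p,open('w10.pkl','wb'))
crop('pics/w10.png','pics/w10c.png',230,100,330,250,4)
print(proj(p,(.511,-.0302,.068)))"
```

```text
tcp [ 0.4951 -0.0868  0.2223] zyaw -13.97082653436243 down [-0.0014  0.0009 -1.    ] F [ 0.4186  0.6204 -2.001 ] T [ 0.0645  0.0018 -0.036 ] w 16.373988165176563 t 12.7
offset [-57.8205  22.3109   1.8055]
rot [ 0.0016  0.0005 -0.0005]
[281.3164 135.2173]
```

View pics/w10c.png

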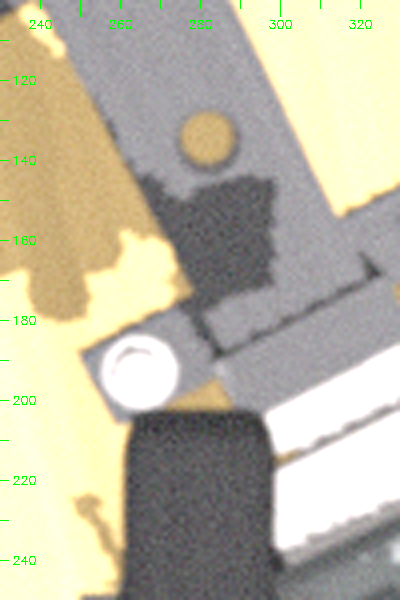

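```bash
python3 -c "
from h import *;import pickle
p=pickle.load(open('w10.pkl','rb'));q=pickle.load(open('w1.pkl','rb'))
T=camera_params('top');S=camera_params('side')
print(atz(p,(282,135),.068), tri([(T,(332.8,257.7)),(S,(357.7,202)),(q,(302.3,185)),(p,(282,135))]))
go((0.5108,-0.0311,0.20),-14)"
```

```text
[ 0.51167832 -0.03016215  0.068     ] (array([ 0.51120383, -0.03065211,  0.06493208]), [np.float64(1.0810411677218281), np.float64(0.041425792284972514), np.float64(0.4425353358739207), np.float64(0.6073962108393814)])
tcp [ 0.4954 -0.0864  0.2223] zyaw -13.902121651650571 down [-0.0012  0.0008 -1.    ] F [ 0.0063 -0.6242 -1.9605] T [ 0.039  -0.0404 -0.0426] w 16.61708222656864 t 12.75
offset [-57.3492  22.3546   1.744 ]
rot [ 0.0014  0.0017 -0.0005]
```

Call:
{"op": "apply_moves", "data": {"rows": [{"offset": [-30, 0, 1], "delta_rot": [0, 0.001, 0], "jaw": 5}, {"offset": [-50, 15, 2], "delta_rot": [0, 0.001, 0], "jaw": 5}, {"offset": [-57, 40, 2], "delta_rot": [0, 0.001, 0], "jaw": 5}, {"offset": [-57, 64, 2], "delta_rot": [0, 0.001, 0], "jaw": 5}, {"offset": [-57, 66, 2], "delta_rot": [0, 0.001, 0], "jaw": 5}, {"offset": [-57, 66, 2], "delta_rot": [0, 0.001, 0], "jaw": 5}]}}

```text
clock: 13.35
tcp_pos: [0.5109, -0.0305, 0.156]
orientation: [-1.087, 1.387, -1.384]
contact_force: [-0.0, -0.2, -2.9]
gripper_width: 0.189
```

```bash
python3 -c "
from h import *
go((0.5112,-0.0312,0.145),-14)
S=snap('side','s11');s=state()
crop('pics/s11.png','pics/s11c.png',310,130,420,270,5)
t=s['tcp_pos']+np.array([.0002,.0009,-.0733]);print('nose',proj(S,t),'hole',proj(S,(.5114,-.0303,.068)))"
```

```text
tcp [ 0.5109 -0.0305  0.156 ] zyaw -13.863309351349981 down [-0.0026  0.0008 -1.    ] F [-0.0422 -0.1789 -2.8659] T [-0.017   0.0139 -0.0186] w 16.121230581341486 t 13.35
offset [ 0.5729 11.0195  0.5007]
rot [ 0.0027  0.0024 -0.0001]
nose [358.9844 195.6173] hole [357.7937 201.0127]
```

View pics/s11c.png

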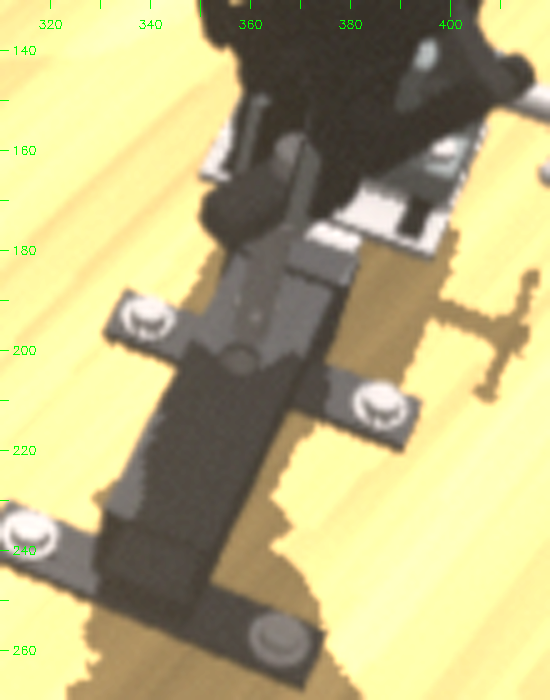

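```bash
python3 -c "
from h import *
im=cv2.imread('pics/s11.png')[165:220,335:390]
im=cv2.convertScaleAbs(im,alpha=3.5,beta=-60)
cv2.imwrite('pics/s11d.png',cv2.resize(im,None,fx=10,fy=10,interpolation=cv2.INTER_CUBIC))"
```

```text
(no output)
```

View pics/s11d.png

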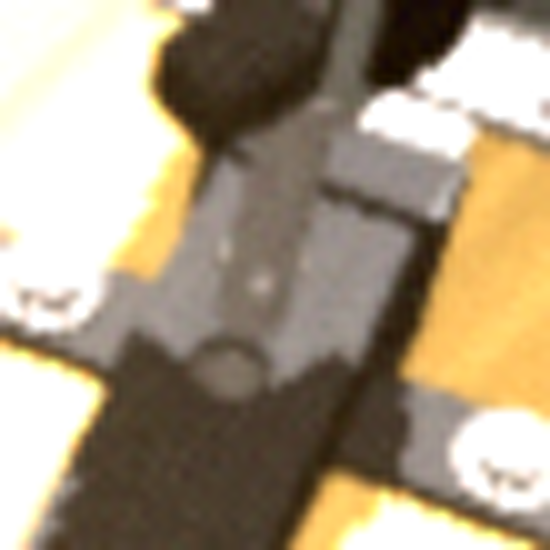

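Call:
{"op": "apply_moves", "data": {"rows": [{"offset": [0.5, 3, 0.4], "delta_rot": [0.002, 0.002, 0], "jaw": 5}, {"offset": [0.5, 7, 0.4], "delta_rot": [0.002, 0.002, 0], "jaw": 5}, {"offset": [0.5, 11, 0.4], "delta_rot": [0.002, 0.002, 0], "jaw": 5}, {"offset": [0.5, 13, 0.4], "delta_rot": [0.002, 0.002, 0], "jaw": 5}, {"offset": [0.5, 15, 0.4], "delta_rot": [0.002, 0.002, 0], "jaw": 5}, {"offset": [0.5, 17, 0.4], "delta_rot": [0.002, 0.002, 0], "jaw": 5}]}}

```text
clock: 14.0
tcp_pos: [0.5118, -0.0317, 0.1397]
orientation: [-1.082, 1.386, -1.388]
contact_force: [0.0, 0.3, -2.7]
gripper_width: 0.189
```

```bash
python3 -c "
from h import *
go((0.5112,-0.0312,0.13),-14)"
```

```text
tcp [ 0.5118 -0.0317  0.1397] zyaw -14.028110449707379 down [ 0.0014  0.0001 -1.    ] F [ 0.0353  0.294  -2.6521] T [ 0.0111 -0.0051 -0.0356] w 16.10282199668748 t 14.0
offset [-0.3465  9.6894 -0.7338]
rot [-0.0013 -0.0005 -0.0004]
```

Call:
{"op": "apply_moves", "data": {"rows": [{"offset": [-0.2, 2, -0.4], "delta_rot": [0, 0, 0], "jaw": 5}, {"offset": [-0.2, 4, -0.4], "delta_rot": [0, 0, 0], "jaw": 5}, {"offset": [-0.2, 6, -0.4], "delta_rot": [0, 0, 0], "jaw": 5}, {"offset": [-0.2, 7, -0.4], "delta_rot": [0, 0, 0], "jaw": 5}]}}

```text
clock: 14.4
tcp_pos: [0.5114, -0.0314, 0.1325]
orientation: [-1.082, 1.386, -1.388]
contact_force: [0.1, -0.3, -1.2]
gripper_width: 0.194
```

```bash
python3 -c "
from h import *
go((0.5112,-0.0312,0.125),-14)
snap('side','s12')
im=cv2.imread('pics/s12.png')[155:220,325:390]
im=cv2.convertScaleAbs(im,alpha=3.5,beta=-60)
cv2.imwrite('pics/s12d.png',cv2.resize(im,None,fx=9,fy=9,interpolation=cv2.INTER_CUBIC))"
```

```text
tcp [ 0.5114 -0.0314  0.1325] zyaw -14.026624834764691 down [ 0.0011  0.0002 -1.    ] F [ 0.1253 -0.322  -1.1661] T [ 0.0297  0.0114 -0.0307] w 16.58505186285434 t 14.4
offset [-0.1222  7.4712 -0.2434]
rot [-0.0011 -0.0005 -0.0004]
```

View pics/s12d.png

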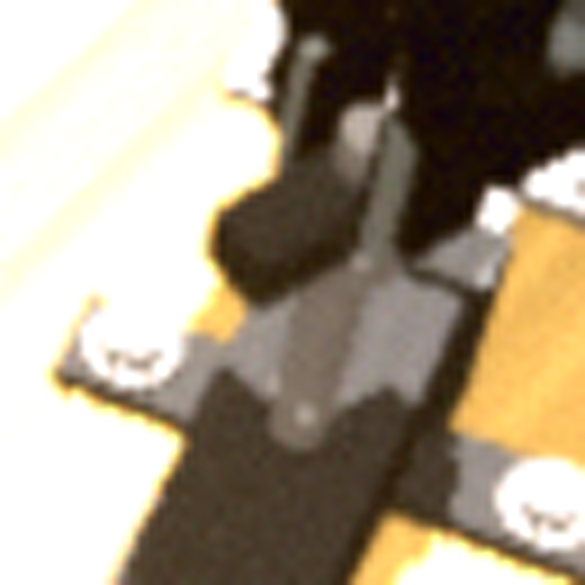

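Call:
{"op": "apply_moves", "data": {"rows": [{"offset": [0, 2, 0], "delta_rot": [0, 0, 0], "jaw": 5}, {"offset": [0, 4, 0], "delta_rot": [0, 0, 0], "jaw": 5}, {"offset": [0, 5, 0], "delta_rot": [0, 0, 0], "jaw": 5}, {"offset": [0, 5.5, 0], "delta_rot": [0, 0, 0], "jaw": 5}]}}

```text
clock: 14.85
tcp_pos: [0.5113, -0.0314, 0.1268]
orientation: [-1.083, 1.387, -1.387]
contact_force: [0.5, -0.8, -1.7]
gripper_width: 0.196
```

Call:
{"op": "apply_moves", "data": {"rows": [{"offset": [0, 0.7, 0], "delta_rot": [0, 0, 0], "jaw": 5}, {"offset": [0, 1.4, 0], "delta_rot": [0, 0, 0], "jaw": 5}]}}

```text
clock: 15.05
tcp_pos: [0.5116, -0.0315, 0.1262]
orientation: [-1.081, 1.387, -1.388]
contact_force: [-3.3, 0.0, 12.1]
gripper_width: 0.187
```

```bash
python3 -c "
from h import *
go((0.5112,-0.0312,0.125),-14)"
```

```text
tcp [ 0.5116 -0.0315  0.1262] zyaw -14.039742545085902 down [ 0.0016  0.0006 -1.    ] F [-3.3326  0.0253 12.1301] T [ 0.1182  0.7036 -0.011 ] w 15.943594899244001 t 15.05
offset [-0.1658  1.2445 -0.4608]
rot [-0.0014 -0.0007 -0.0009]
```

Call:
{"op": "apply_moves", "data": {"rows": [{"offset": [0, -0.5, -0.3], "delta_rot": [0, 0, 0], "jaw": 5}, {"offset": [0, -0.5, -0.3], "delta_rot": [0, 0, 0], "jaw": 5}]}}

```text
clock: 15.25
tcp_pos: [0.5115, -0.0314, 0.1269]
orientation: [-1.081, 1.386, -1.388]
contact_force: [0.1, -0.2, -2.2]
gripper_width: 0.189
```

```bash
python3 -c "
from h import *
go((0.5112,-0.0312,0.125),-14)"
```

```text
tcp [ 0.5115 -0.0314  0.1269] zyaw -14.035969159752867 down [ 0.0022  0.0005 -1.    ] F [ 0.126  -0.2464 -2.2416] T [ 0.0071 -0.038  -0.0175] w 16.149350698077175 t 15.25
offset [-0.1496  1.9104 -0.3523]
rot [-0.002  -0.0006 -0.001 ]
```

Call:
{"op": "apply_moves", "data": {"rows": [{"offset": [0, 0.5, 0], "delta_rot": [0, 0, 0], "jaw": 16}, {"offset": [0, 0.5, 0], "delta_rot": [0, 0, 0], "jaw": 22}, {"offset": [0, 0, 0], "delta_rot": [0, 0, 0], "jaw": 30}, {"offset": [0, 0, 0], "delta_rot": [0, 0, 0], "jaw": 46}, {"offset": [0, 0, 0], "delta_rot": [0, 0, 0], "jaw": 50}]}}

```text
clock: 15.75
tcp_pos: [0.5115, -0.0315, 0.1269]
orientation: [-1.081, 1.386, -1.388]
contact_force: [0.8, 0.6, 0.7]
gripper_width: 0.585
```

```bash
python3 -c "
from h import *
go((0.5112,-0.0312,0.17),-14)
snap('wrist','w13');snap('side','s13');crop('pics/s13.png','pics/s13c.png',310,120,420,240,5)"
```

```text
tcp [ 0.5115 -0.0315  0.1269] zyaw -14.040463797485936 down [ 0.0023  0.0005 -1.    ] F [0.8257 0.5874 0.734 ] T [ 0.004  -0.0163  0.0165] w 49.967741982192194 t 15.75
offset [ -0.2144 -43.062   -0.3059]
rot [-0.0021 -0.0007 -0.001 ]
```

View pics/w13.png

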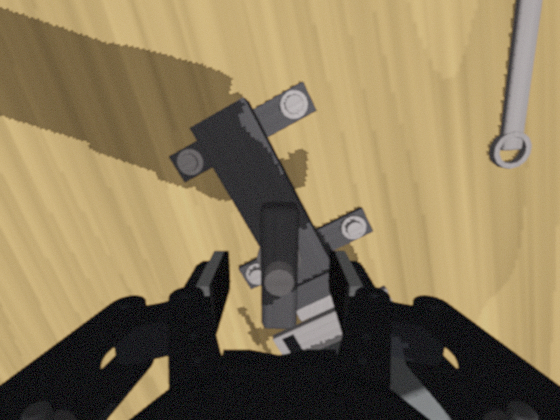

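View pics/s13c.png

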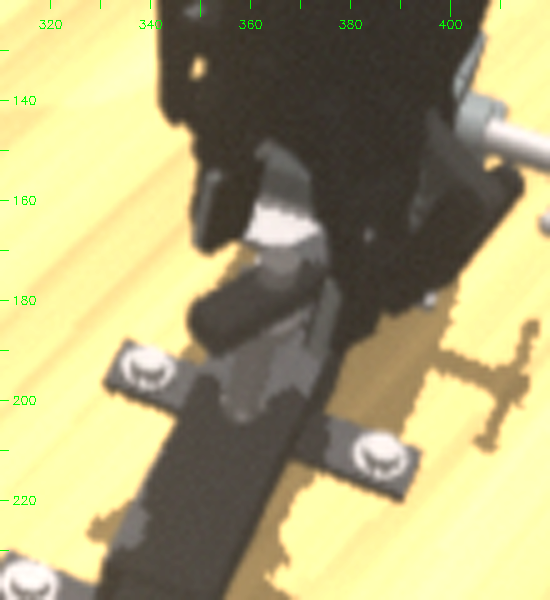

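Call:
{"op": "apply_moves", "data": {"rows": [{"offset": [0, -8, 0], "delta_rot": [0, 0, 0], "jaw": 50}, {"offset": [0, -20, 0], "delta_rot": [0, 0, 0], "jaw": 50}, {"offset": [0, -32, 0], "delta_rot": [0, 0, 0], "jaw": 50}, {"offset": [0, -42, 0], "delta_rot": [0, 0, 0], "jaw": 50}, {"offset": [0, -50, 0], "delta_rot": [0, 0, 0], "jaw": 40}, {"offset": [0, -50, 0], "delta_rot": [0, 0, 0], "jaw": 0}, {"offset": [0, -50, 0], "delta_rot": [0, 0, 0], "jaw": 0}, {"offset": [0, -50, 0], "delta_rot": [0, 0, 0], "jaw": 0}]}}

```text
clock: 16.65
tcp_pos: [0.511, -0.0313, 0.1765]
orientation: [-1.082, 1.387, -1.387]
contact_force: [0.7, 0.0, 0.2]
gripper_width: 0.002
```

```bash
python3 -c "
from h import *
go((0.5112,-0.0312,0.17),-14)
p=snap('wrist','w14');snap('side','s14');snap('top','t14');crop('pics/s14.png','pics/s14c.png',310,120,420,240,5)
S=camera_params('side');print('button upright',proj(S,(.5114,-.0304,.148)))
print(proj(p,(.5114,-.0304,.148)))"
```

```text
tcp [ 0.511  -0.0313  0.1765] zyaw -14.035128149769696 down [ 0.0013  0.0006 -1.    ] F [0.6723 0.0482 0.1707] T [-0.0541  0.029   0.0042] w 0.1323950975490628 t 16.65
offset [-0.1619  6.5425  0.1175]
rot [-0.0011 -0.0006 -0.0009]
button upright [365.5831 171.2451]
[279.7064 241.2816]
```

View pics/s14c.png

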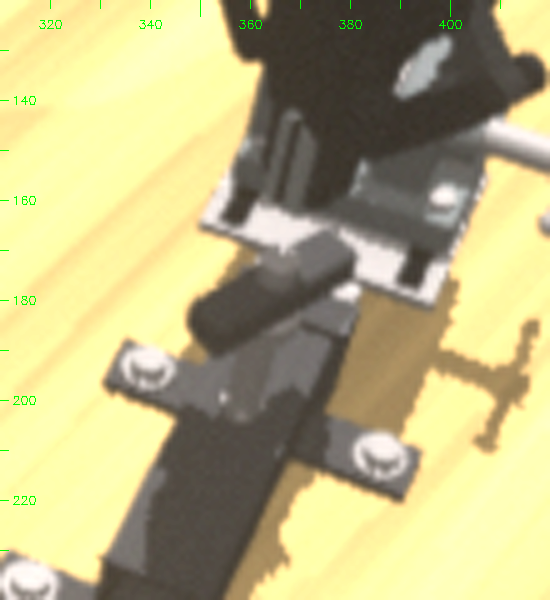

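View pics/w14.png

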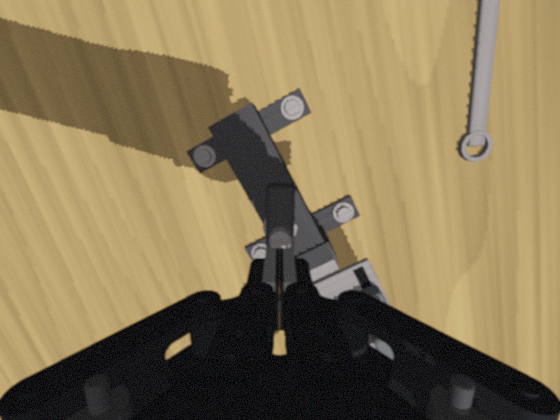

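Call:
{"op": "apply_moves", "data": {"rows": [{"offset": [-0.9, 8, 0.3], "delta_rot": [0, 0, 0], "jaw": 0}, {"offset": [-0.9, 18, 0.3], "delta_rot": [0, 0, 0], "jaw": 0}, {"offset": [-0.9, 25, 0.3], "delta_rot": [0, 0, 0], "jaw": 0}, {"offset": [-0.9, 27, 0.3], "delta_rot": [0, 0, 0], "jaw": 0}, {"offset": [-0.9, 28, 0.3], "delta_rot": [0, 0, 0], "jaw": 0}, {"offset": [-0.9, 28.5, 0.3], "delta_rot": [0, 0, 0], "jaw": 0}]}}

```text
clock: 17.4
tcp_pos: [0.512, -0.0308, 0.1482]
orientation: [-1.081, 1.386, -1.388]
contact_force: [-0.7, -0.3, 3.0]
gripper_width: 0.002
```

```bash
python3 -c "
from h import *
go((0.5114,-0.0304,0.142),-14)
snap('side','s15');crop('pics/s15.png','pics/s15c.png',310,120,420,240,5)"
```

```text
tcp [ 0.512  -0.0308  0.1482] zyaw -14.055141169286438 down [ 0.0019  0.0004 -1.    ] F [-0.7479 -0.2921  3.0247] T [0.0076 0.0608 0.0162] w 0.14653328815133548 t 17.4
offset [-0.2759  6.2057 -0.6526]
rot [-0.0017 -0.001  -0.0009]
```

View pics/s15c.png

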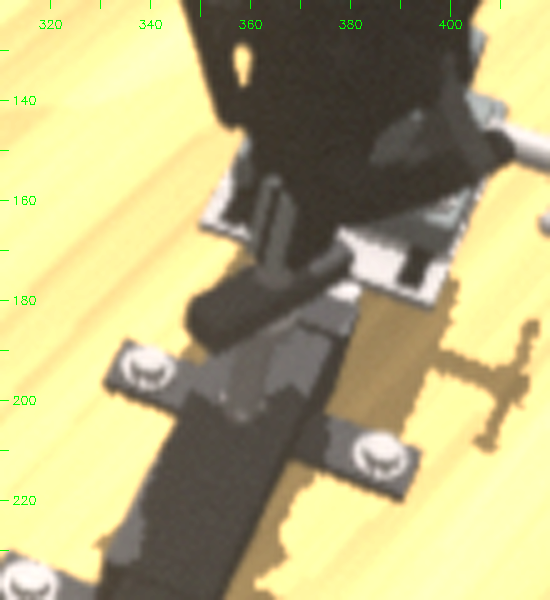

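Call:
{"op": "apply_moves", "data": {"rows": [{"offset": [-0.2, 1, -0.5], "delta_rot": [0, 0, 0], "jaw": 0}, {"offset": [-0.2, 2, -0.5], "delta_rot": [0, 0, 0], "jaw": 0}, {"offset": [-0.2, 3, -0.5], "delta_rot": [0, 0, 0], "jaw": 0}, {"offset": [-0.2, 4, -0.5], "delta_rot": [0, 0, 0], "jaw": 0}]}}

```text
clock: 17.85
tcp_pos: [0.5118, -0.0305, 0.1446]
orientation: [-1.08, 1.386, -1.388]
contact_force: [-0.5, -0.3, 5.9]
gripper_width: 0.001
```

Call:
{"op": "apply_moves", "data": {"rows": [{"offset": [0, 1, 0], "delta_rot": [0, 0, 0], "jaw": 0}, {"offset": [0, 2, 0], "delta_rot": [0, 0, 0], "jaw": 0}, {"offset": [0, 3, 0], "delta_rot": [0, 0, 0], "jaw": 0}]}}

```text
clock: 18.15
tcp_pos: [0.5115, -0.0303, 0.1413]
orientation: [-1.081, 1.386, -1.388]
contact_force: [-0.8, -0.0, -0.6]
gripper_width: -0.001
```

```bash
python3 -c "
from h import *
go((0.5114,-0.0304,0.138),-14)
snap('side','s16');crop('pics/s16.png','pics/s16c.png',310,120,420,240,5)"
```

```text
tcp [ 0.5115 -0.0303  0.1413] zyaw -14.043266121955332 down [ 0.0022  0.0006 -1.    ] F [-0.7879 -0.04   -0.5646] T [-0.005   0.0771 -0.004 ] w -0.042956929036419116 t 18.15
offset [ 0.0909  3.2621 -0.1095]
rot [-0.002  -0.0008 -0.0011]
```

View pics/s16c.png

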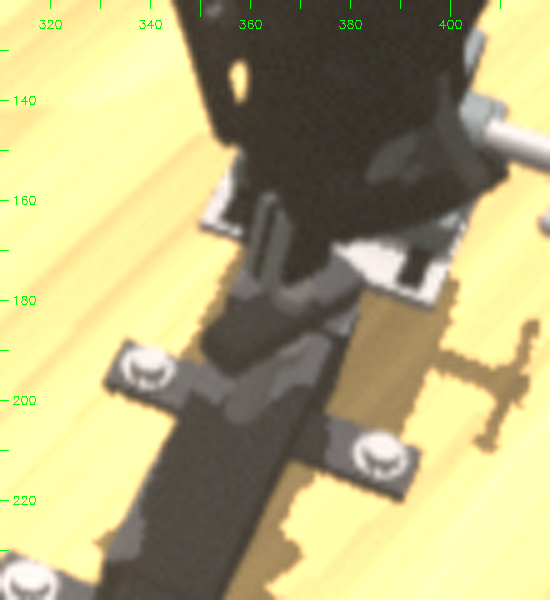

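```bash
python3 -c "
from h import *
for n in ('s15','s16'):
  im=cv2.imread(f'pics/{n}.png')[150:215,330:395]
  im=cv2.convertScaleAbs(im,alpha=3.5,beta=-40)
  cv2.imwrite(f'pics/{n}d.png',cv2.resize(im,None,fx=6,fy=6,interpolation=cv2.INTER_CUBIC))
cv2.imwrite('pics/s1516.png',np.hstack([cv2.imread('pics/s15d.png'),cv2.imread('pics/s16d.png')]))
snap('wrist','w16');snap('top','t16')"
```

```text
(no output)
```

View pics/s1516.png

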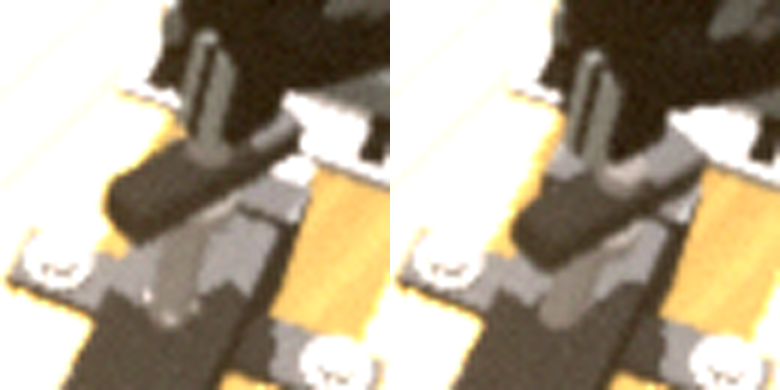

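View pics/w16.png

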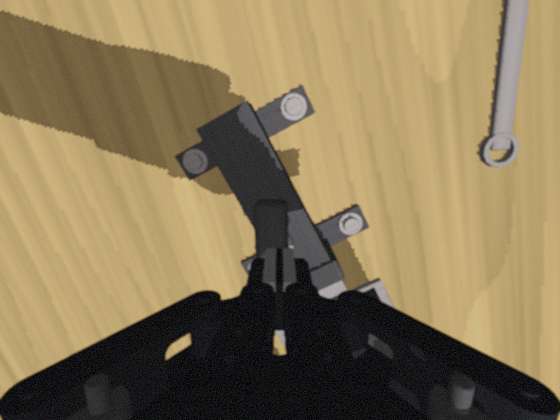

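Call:
{"op": "apply_moves", "data": {"rows": [{"offset": [0, -4, 0], "delta_rot": [0, 0, 0], "jaw": 0}, {"offset": [0, -15, 0], "delta_rot": [0, 0, 0], "jaw": 0}, {"offset": [0, -25, 0], "delta_rot": [0, 0, 0], "jaw": 0}, {"offset": [0, -35, 0], "delta_rot": [0, 0, 0], "jaw": 0}, {"offset": [0, -35, 0], "delta_rot": [0, 0, 0], "jaw": 0}]}}

```text
clock: 18.8
tcp_pos: [0.5127, -0.0305, 0.1781]
orientation: [-1.078, 1.384, -1.389]
contact_force: [1.2, -0.5, 1.1]
gripper_width: 0.001
```

```bash
python3 -c "
from h import *
go((0.5114,-0.0304,0.138),-14)
p=snap('side','s17');w=snap('wrist','w17');import pickle;pickle.dump((p,w),open('s17.pkl','wb'))
im=cv2.imread('pics/s17.png')[150:215,330:395]
im=cv2.convertScaleAbs(im,alpha=3.0,beta=-30)
cv2.imwrite('pics/s17d.png',cv2.resize(im,None,fx=8,fy=8,interpolation=cv2.INTER_CUBIC))
im=cv2.imread('pics/w17.png')[150:300,210:360]
im=cv2.convertScaleAbs(im,alpha=3.0,beta=-30)
cv2.imwrite('pics/w17d.png',cv2.resize(im,None,fx=4,fy=4,interpolation=cv2.INTER_CUBIC))
"
```

```text
tcp [ 0.5127 -0.0305  0.1781] zyaw -14.036443876480202 down [ 0.0057  0.0005 -1.    ] F [ 1.1701 -0.507   1.1243] T [-0.0493 -0.0014 -0.0011] w 0.08493304513940955 t 18.8
offset [ 0.2618 40.1302 -1.5092]
rot [-0.0054 -0.0006 -0.0019]
```

View pics/s17d.png

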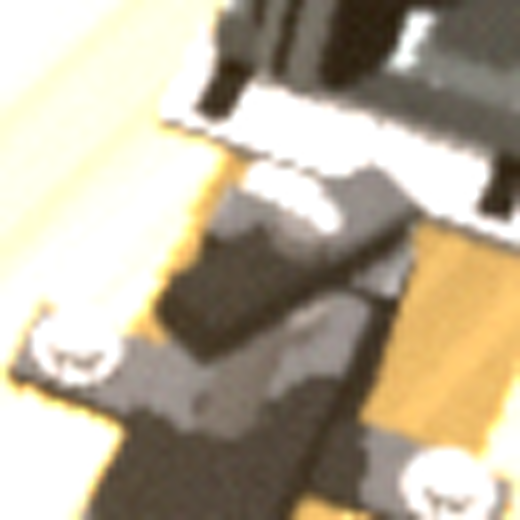

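View pics/w17d.png

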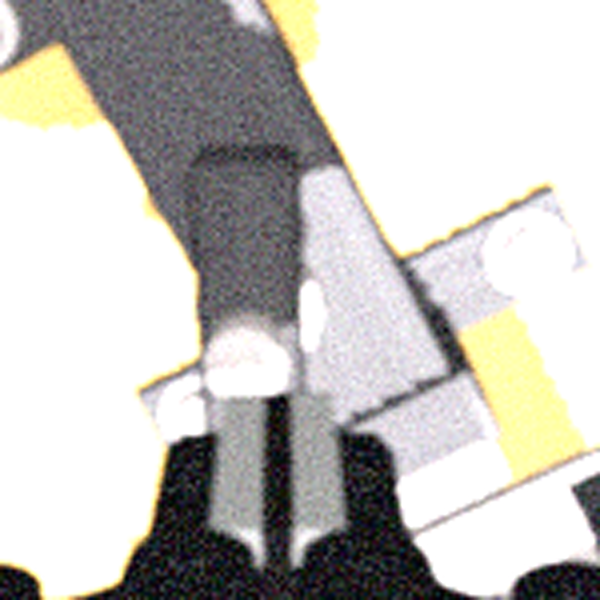

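```bash
python3 -c "
from h import *;import pickle
p,w=pickle.load(open('s17.pkl','rb'))
b,r=tri([(p,(366.6,175.5)),(w,(271.8,240))]);print(b,r)
d=b-np.array([.5114,-.0304,.066]);print(d/np.linalg.norm(d),np.linalg.norm(d)*1000)
"
```

```text
[ 0.50741481 -0.03037179  0.14046841] [np.float64(0.28566349142115377), np.float64(0.28566349142112646)]
[-5.34386560e-02  3.78230155e-04  9.98571063e-01] 74.57496926980187
```

```bash
python3 -c "
from h import *
go((0.5087,-0.0308,0.142),-14)"
```

```text
tcp [ 0.5117 -0.0302  0.1768] zyaw -14.029241972552363 down [ 0.0031  0.0007 -1.    ] F [ 0.3317 -0.5019 -0.699 ] T [ 0.0336  0.0203 -0.0174] w -0.19168095996926737 t 18.9
offset [ 1.3165 34.7478 -2.8631]
rot [-0.0028 -0.0005 -0.0015]
```

Call:
{"op": "apply_moves", "data": {"rows": [{"offset": [1.3, 12, -2.9], "delta_rot": [-0.003, 0, -0.001], "jaw": 0}, {"offset": [1.3, 24, -2.9], "delta_rot": [-0.003, 0, -0.001], "jaw": 0}, {"offset": [1.3, 31, -2.9], "delta_rot": [-0.003, 0, -0.001], "jaw": 0}, {"offset": [1.3, 34, -2.9], "delta_rot": [-0.003, 0, -0.001], "jaw": 0}, {"offset": [1.3, 35, -2.9], "delta_rot": [-0.003, 0, -0.001], "jaw": 0}]}}

```text
clock: 19.4
tcp_pos: [0.5082, -0.0309, 0.1409]
orientation: [-1.084, 1.389, -1.387]
contact_force: [-0.0, -0.1, 0.4]
gripper_width: 0.003
```

Call:
{"op": "apply_moves", "data": {"rows": [{"offset": [0, 1, 0], "delta_rot": [0, 0, 0], "jaw": 0}, {"offset": [0, 2, 0], "delta_rot": [0, 0, 0], "jaw": 0}, {"offset": [0, 3, 0], "delta_rot": [0, 0, 0], "jaw": 0}]}}

```text
clock: 19.7
tcp_pos: [0.5085, -0.0309, 0.138]
orientation: [-1.084, 1.388, -1.387]
contact_force: [-0.8, -0.4, 0.3]
gripper_width: 0.001
```

```bash
python3 -c "
from h import *
go((0.5087,-0.0308,0.142),-14)
p=snap('side','s18')
im=cv2.imread('pics/s18.png')[150:215,330:395]
im=cv2.convertScaleAbs(im,alpha=3.0,beta=-30)
cv2.imwrite('pics/s18d.png',cv2.resize(im,None,fx=8,fy=8,interpolation=cv2.INTER_CUBIC))"
```

```text
tcp [ 0.5085 -0.0309  0.138 ] zyaw -14.044305120523626 down [-0.001   0.0003 -1.    ] F [-0.8485 -0.4275  0.322 ] T [-0.0345  0.0014 -0.0415] w 0.08670463676246806 t 19.7
offset [-0.198  -3.9813  0.1919]
rot [ 0.0011 -0.0008 -0.0001]
```

View pics/s18d.png

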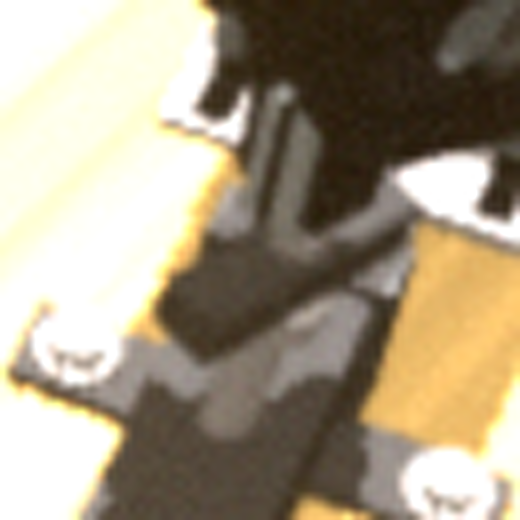

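Call:
{"op": "apply_moves", "data": {"rows": [{"offset": [0, 1, 0], "delta_rot": [0, 0, 0], "jaw": 0}, {"offset": [0, 2, 0], "delta_rot": [0, 0, 0], "jaw": 0}]}}

```text
clock: 19.95
tcp_pos: [0.5085, -0.0309, 0.136]
orientation: [-1.084, 1.388, -1.387]
contact_force: [-0.5, -0.3, -0.0]
gripper_width: -0.002
```

Call:
{"op": "apply_moves", "data": {"rows": [{"offset": [0, 1, 0], "delta_rot": [0, 0, 0], "jaw": 0}, {"offset": [0, 2, 0], "delta_rot": [0, 0, 0], "jaw": 0}]}}

```text
clock: 20.15
tcp_pos: [0.5085, -0.0308, 0.134]
orientation: [-1.084, 1.388, -1.387]
contact_force: [-0.1, 0.7, 1.1]
gripper_width: -0.003
```

```bash
python3 -c "
from h import *
go((0.5087,-0.0308,0.142),-14)
p=snap('side','s19');snap('wrist','w19')
im=cv2.imread('pics/s19.png')[150:215,330:395]
im=cv2.convertScaleAbs(im,alpha=3.0,beta=-30)
cv2.imwrite('pics/s19d.png',cv2.resize(im,None,fx=8,fy=8,interpolation=cv2.INTER_CUBIC))
im=cv2.imread('pics/w19.png')[150:300,210:360]
im=cv2.convertScaleAbs(im,alpha=3.0,beta=-30)
cv2.imwrite('pics/w19d.png',cv2.resize(im,None,fx=4,fy=4,interpolation=cv2.INTER_CUBIC))"
```

```text
tcp [ 0.5085 -0.0308  0.134 ] zyaw -14.037442982653202 down [-0.0008  0.0004 -1.    ] F [-0.0674  0.6737  1.0569] T [-0.0084  0.0048 -0.004 ] w -0.2597032594383862 t 20.15
offset [-0.0967 -8.0357  0.2157]
rot [ 0.0009 -0.0007 -0.0002]
```

View pics/s19d.png

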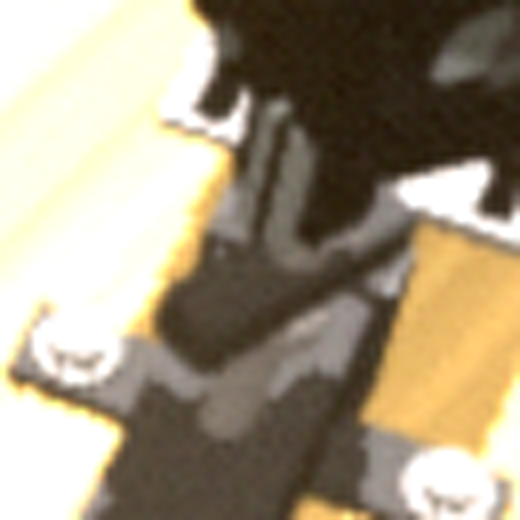

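View pics/w19d.png

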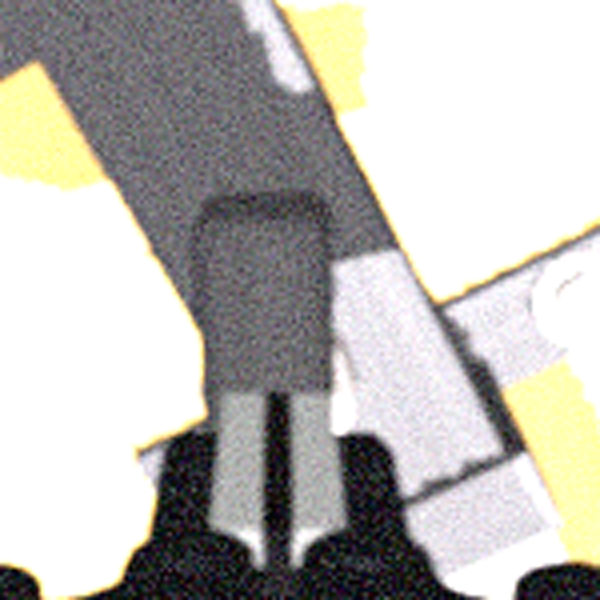

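```bash
cat > fit.py <<'E'
from h import *
from scipy.optimize import least_squares
H=np.array([.5114,-.0304])
def pin(par):
    c,ax,ay,yaw,dx,dy=par
    Rm=R.from_rotvec([ax,ay,0])*R.from_euler('z',yaw)
    # axis passes (H+d) at z=.068-.010 pivot
    piv=np.array([H[0]+dx,H[1]+dy,.058])
    ez=Rm.apply([0,0,1]); o=piv+ez*(c-.058)/ez[2]
    return o,Rm
def pt(par,X):
    o,Rm=pin(par); return o+Rm.apply(np.array(X)/1000.)
E
python3 -c "
from fit import *
S=camera_params('side');par=[.115,0,0,np.radians(76),0,0]
for X in [(32,9,24),(32,-9,24),(32,9,8),(32,-9,8),(-32,9,24),(-32,-9,24),(-32,-9,8)]:
    q=proj(S,pt(par,X));print(X,q,'in s15d', (q-[330,150])*6)
"
```

```text
(32, 9, 24) [353.9907801  186.48776383] in s15d [143.94468057 218.92658299]
(32, -9, 24) [346.79523028 179.75587059] in s15d [100.77138167 178.53522352]
(32, 9, 8) [352.52350441 192.68020281] in s15d [135.14102649 256.08121685]
(32, -9, 8) [345.48563294 185.99689224] in s15d [ 92.91379764 215.98135346]
(-32, 9, 24) [382.0899656  170.10625131] in s15d [312.53979361 120.63750786]
(-32, -9, 24) [374.77846122 163.81540872] in s15d [268.67076734  82.89245231]
(-32, -9, 8) [372.99227362 170.14360471] in s15d [257.9536417  120.86162824]
```

```bash
python3 -c "
from h import *
im=cv2.imread('pics/s19.png')[155:210,335:390]
im=cv2.convertScaleAbs(im,alpha=4.5,beta=-40)
cv2.imwrite('pics/s19e.png',cv2.resize(im,None,fx=10,fy=10,interpolation=cv2.INTER_CUBIC))"
```

```text
(no output)
```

View pics/s19e.png

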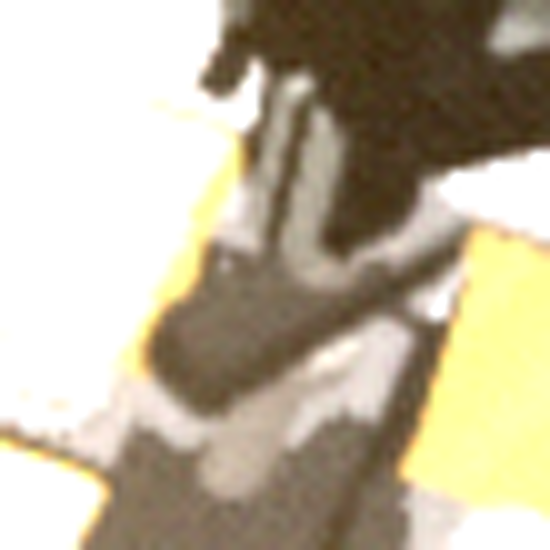

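Call:
{"op": "apply_moves", "data": {"rows": [{"offset": [0, -6, 0], "delta_rot": [0, 0, 0], "jaw": 0}, {"offset": [0, -25, 0], "delta_rot": [0, 0, 0], "jaw": 0}, {"offset": [0, -60, 0], "delta_rot": [0, 0, 0], "jaw": 0}, {"offset": [30, -95, 0], "delta_rot": [0, 0, 0], "jaw": 25}, {"offset": [65, -100, 0], "delta_rot": [0, 0, 0], "jaw": 50}, {"offset": [65, -100, 0], "delta_rot": [0, 0, 0], "jaw": 50}]}}

```text
clock: 20.85
tcp_pos: [0.4923, -0.0994, 0.2364]
orientation: [-1.079, 1.389, -1.396]
contact_force: [0.3, 0.8, -0.3]
gripper_width: 0.503
```

```bash
python3 -c "
from fit import *
go((0.5087,-0.0308,0.142),-14)
ps=snap('side','s20');w=snap('wrist','w20');t=snap('top','t20');import pickle;pickle.dump((ps,w,t),open('s20.pkl','wb'))
for n,x,y in (('s20',335,150),('w20',240,80),('t20',300,225)):
  im=cv2.imread(f'pics/{n}.png')[y:y+65,x:x+65]
  if n=='w20': im=cv2.imread(f'pics/{n}.png')[y:y+130,x:x+100]
  im=cv2.convertScaleAbs(im,alpha=3.5,beta=-40)
  k=10 if n!='w20' else 5
  cv2.imwrite(f'pics/{n}d.png',cv2.resize(im,None,fx=k,fy=k,interpolation=cv2.INTER_CUBIC)[:600])
"
```

```text
tcp [ 0.4923 -0.0994  0.2364] zyaw -14.44993542807356 down [ 0.0028 -0.0029 -1.    ] F [ 0.2996  0.7954 -0.3139] T [-0.0448  0.1014  0.0348] w 42.97162595085854 t 20.85
offset [-70.7541  94.2304  -1.5877]
rot [-0.0035 -0.0079  0.0021]
```

View pics/s20d.png

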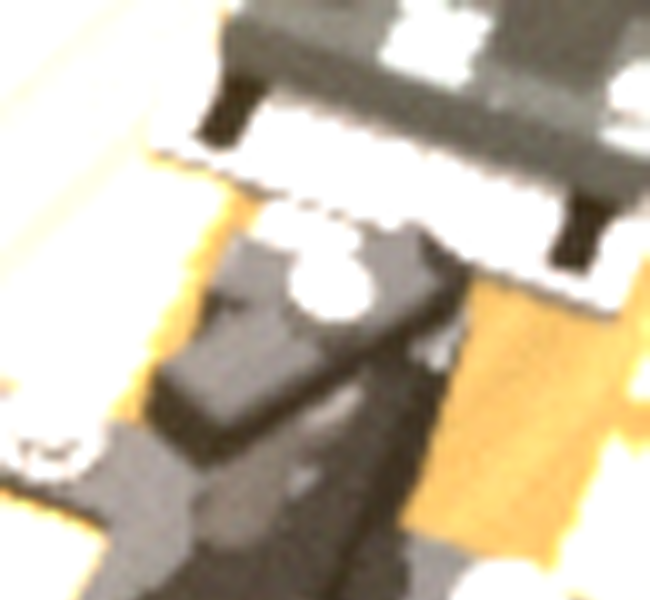

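View pics/w20.png

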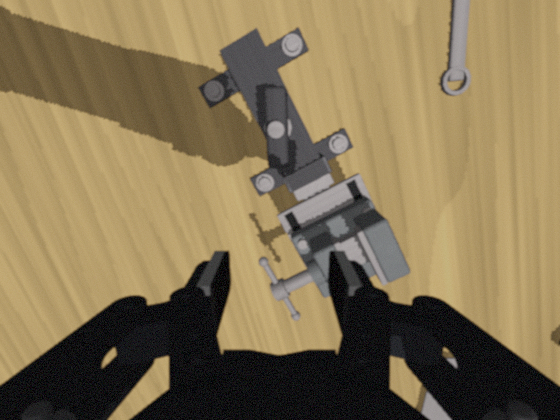

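View pics/t20d.png

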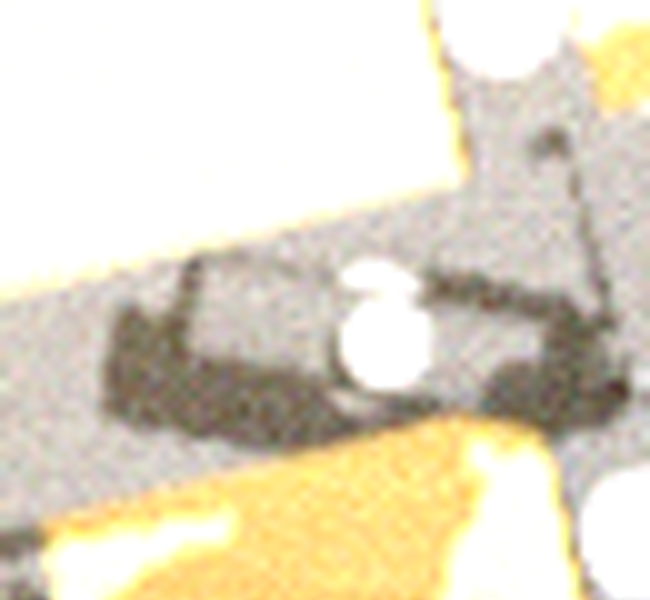

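```bash
python3 -c "
from fit import *;import pickle
ps,w,t=pickle.load(open('s20.pkl','rb'))
b,r=tri([(ps,(368,178.7)),(t,(338.6,259.3)),(w,(276,129))]);print(b,r)
d=b-np.array([.5114,-.0304,.061]);print(d/np.linalg.norm(d),np.linalg.norm(d)*1000)
im=cv2.imread('pics/w20.png')[70:190,230:330]
im=cv2.convertScaleAbs(im,alpha=3.5,beta=-40)
cv2.imwrite('pics/w20d.png',cv2.resize(im,None,fx=5,fy=5,interpolation=cv2.INTER_CUBIC))
"
```

```text
[ 0.5054326  -0.03353273  0.13130252] [np.float64(0.36925083022219296), np.float64(0.8532525706664403), np.float64(1.1213190357776908)]
[-0.08449441 -0.0443574   0.99543614] 70.62483844380456
```

View pics/w20d.png

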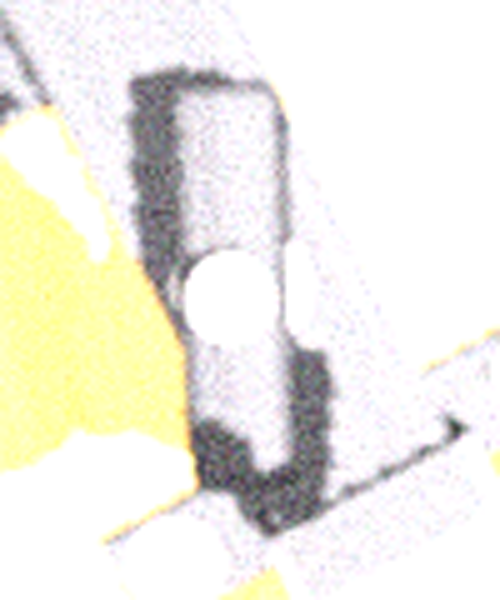

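Call:
{"op": "apply_moves", "data": {"rows": [{"offset": [-35, 0, -2], "delta_rot": [-0.003, -0.008, 0.002], "jaw": 0}, {"offset": [-65, 25, -3], "delta_rot": [-0.003, -0.008, 0.002], "jaw": 0}, {"offset": [-68, 50, -3.5], "delta_rot": [-0.003, -0.008, 0.002], "jaw": 0}, {"offset": [-68, 75, -3.5], "delta_rot": [-0.003, -0.008, 0.002], "jaw": 0}, {"offset": [-68, 85, -3.5], "delta_rot": [-0.003, -0.008, 0.002], "jaw": 0}, {"offset": [-68, 87, -3.5], "delta_rot": [-0.003, -0.008, 0.002], "jaw": 0}, {"offset": [-68, 87, -3.5], "delta_rot": [-0.003, -0.008, 0.002], "jaw": 0}]}}

```text
clock: 21.7
tcp_pos: [0.5059, -0.0264, 0.1472]
orientation: [-1.088, 1.386, -1.377]
contact_force: [0.9, 0.2, 1.0]
gripper_width: -0.0
```

```bash
python3 -c "
from h import *
go((0.5065,-0.0335,0.133),-14)
w=snap('wrist','w21')
print(proj(w,(.5054,-.0335,.1313)))
im=cv2.imread('pics/w21.png')[170:300,220:340]
im=cv2.convertScaleAbs(im,alpha=3.5,beta=-40)
cv2.imwrite('pics/w21d.png',cv2.resize(im,None,fx=5,fy=4,interpolation=cv2.INTER_CUBIC))"
```

```text
tcp [ 0.5059 -0.0264  0.1472] zyaw -13.58666884076486 down [-0.0036  0.0039 -1.    ] F [0.9275 0.1608 0.9558] T [ 0.0011 -0.0183  0.0083] w -0.005623136497339823 t 21.7
offset [ 6.7525 14.1449  2.3482]
rot [ 0.0044  0.0072 -0.0029]
[281.8323 262.6231]
```

View pics/w21d.png

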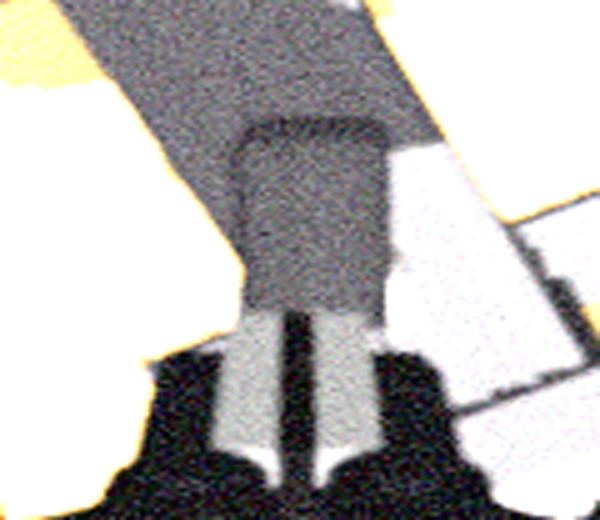

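Call:
{"op": "apply_moves", "data": {"rows": [{"offset": [6, 3, 1.5], "delta_rot": [0.004, 0.007, -0.003], "jaw": 0}, {"offset": [6, 9, 1.5], "delta_rot": [0.004, 0.007, -0.003], "jaw": 0}, {"offset": [6, 13, 1.5], "delta_rot": [0.004, 0.007, -0.003], "jaw": 0}, {"offset": [6, 15, 1.5], "delta_rot": [0.004, 0.007, -0.003], "jaw": 0}, {"offset": [6, 16, 1.5], "delta_rot": [0.004, 0.007, -0.003], "jaw": 0}]}}

```text
clock: 22.25
tcp_pos: [0.5061, -0.0326, 0.1314]
orientation: [-1.083, 1.387, -1.387]
contact_force: [0.0, -0.2, 0.1]
gripper_width: 0.004
```

Call:
{"op": "apply_moves", "data": {"rows": [{"offset": [0, 1, 0], "delta_rot": [0, 0, 0], "jaw": 0}, {"offset": [0, 2, 0.5], "delta_rot": [0, 0, 0], "jaw": 0}]}}

```text
clock: 22.45
tcp_pos: [0.5066, -0.0327, 0.1293]
orientation: [-1.083, 1.387, -1.387]
contact_force: [-0.6, -1.6, -0.2]
gripper_width: 0.003
```

Call:
{"op": "apply_moves", "data": {"rows": [{"offset": [0, 1, 0], "delta_rot": [0, 0, 0], "jaw": 0}, {"offset": [0, 2, 0.5], "delta_rot": [0, 0, 0], "jaw": 0}]}}

```text
clock: 22.65
tcp_pos: [0.5072, -0.0328, 0.1273]
orientation: [-1.083, 1.387, -1.387]
contact_force: [0.1, 0.5, -0.5]
gripper_width: -0.002
```

```bash
python3 -c "
from h import *
go((0.5065,-0.0335,0.133),-14)
p=snap('side','s22')
im=cv2.imread('pics/s22.png')[155:210,335:390]
im=cv2.convertScaleAbs(im,alpha=4.5,beta=-40)
cv2.imwrite('pics/s22e.png',cv2.resize(im,None,fx=10,fy=10,interpolation=cv2.INTER_CUBIC))"
```

```text
tcp [ 0.5072 -0.0328  0.1273] zyaw -13.987805732947814 down [ 0.0004  0.0002 -1.    ] F [ 0.0776  0.4663 -0.5109] T [-0.0134 -0.0711 -0.0319] w -0.20954950179813633 t 22.65
offset [ 0.8675 -5.7208 -0.4805]
rot [-0.0004  0.0002 -0.0003]
```

View pics/s22e.png

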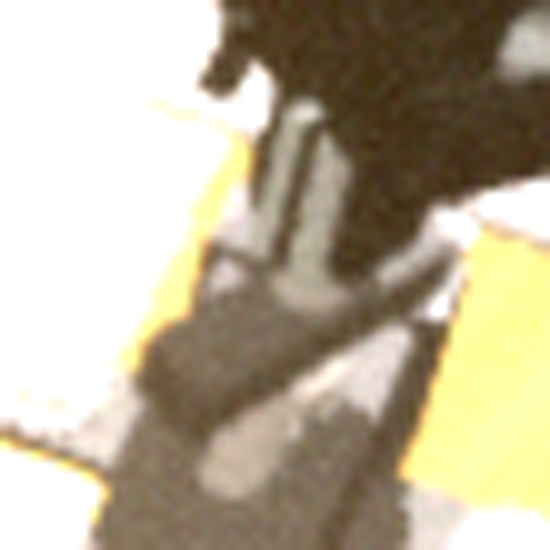

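Call:
{"op": "apply_moves", "data": {"rows": [{"offset": [0, 1.5, 0], "delta_rot": [0, 0, 0], "jaw": 0}, {"offset": [0, 3, 0.5], "delta_rot": [0, 0, 0], "jaw": 0}, {"offset": [0, 4.5, 0.5], "delta_rot": [0, 0, 0], "jaw": 0}]}}

```text
clock: 23.0
tcp_pos: [0.5079, -0.0329, 0.1226]
orientation: [-1.083, 1.386, -1.387]
contact_force: [0.5, 0.0, 0.7]
gripper_width: -0.001
```

Call:
{"op": "apply_moves", "data": {"rows": [{"offset": [0, 1.5, 0], "delta_rot": [0, 0, 0], "jaw": 0}, {"offset": [0, 3, 0.5], "delta_rot": [0, 0, 0], "jaw": 0}, {"offset": [0, 4.5, 0.5], "delta_rot": [0, 0, 0], "jaw": 0}]}}

```text
clock: 23.3
tcp_pos: [0.5084, -0.0331, 0.1179]
orientation: [-1.083, 1.386, -1.387]
contact_force: [0.2, 0.2, -0.2]
gripper_width: -0.005
```

```bash
python3 -c "
from h import *
go((0.5065,-0.0335,0.133),-14)
p=snap('side','s23')
im=cv2.imread('pics/s23.png')[155:210,335:390]
im=cv2.convertScaleAbs(im,alpha=4.5,beta=-40)
cv2.imwrite('pics/s23e.png',cv2.resize(im,None,fx=10,fy=10,interpolation=cv2.INTER_CUBIC))"
```

```text
tcp [ 0.5084 -0.0331  0.1179] zyaw -13.986845085141155 down [ 0.0006  0.0001 -1.    ] F [ 0.2413  0.1927 -0.1607] T [0.0063 0.0937 0.019 ] w -0.39850476374391625 t 23.3
offset [  0.861  -15.0935  -1.6989]
rot [-0.0005  0.0002 -0.0002]
```

View pics/s23e.png

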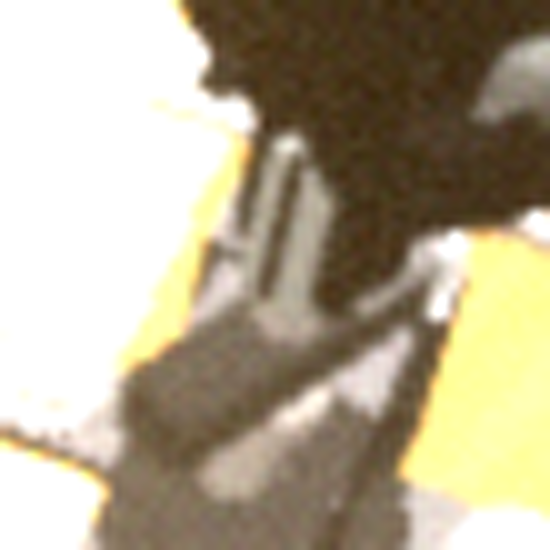

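Call:
{"op": "apply_moves", "data": {"rows": [{"offset": [0, 1.5, 0], "delta_rot": [0, 0, 0], "jaw": 0}, {"offset": [0, 3, 0.5], "delta_rot": [0, 0, 0], "jaw": 0}, {"offset": [0, 4.5, 0.5], "delta_rot": [0, 0, 0], "jaw": 0}, {"offset": [-0.3, 6, 0.8], "delta_rot": [0, 0, 0], "jaw": 0}]}}

```text
clock: 23.75
tcp_pos: [0.5089, -0.033, 0.1116]
orientation: [-1.084, 1.387, -1.387]
contact_force: [-0.3, 1.1, 0.8]
gripper_width: -0.001
```

Call:
{"op": "apply_moves", "data": {"rows": [{"offset": [0, 1.5, 0], "delta_rot": [0, 0, 0], "jaw": 0}, {"offset": [0, 3, 0.5], "delta_rot": [0, 0, 0], "jaw": 0}, {"offset": [-0.3, 4.5, 0.5], "delta_rot": [0, 0, 0], "jaw": 0}]}}

```text
clock: 24.05
tcp_pos: [0.5096, -0.0329, 0.1069]
orientation: [-1.083, 1.387, -1.387]
contact_force: [-0.3, -0.9, -0.5]
gripper_width: -0.005
```

```bash
python3 -c "
from h import *
go((0.511,-0.031,0.096),-14)
p=snap('side','s24')
im=cv2.imread('pics/s24.png')[155:210,335:390]
im=cv2.convertScaleAbs(im,alpha=4.5,beta=-40)
cv2.imwrite('pics/s24e.png',cv2.resize(im,None,fx=10,fy=10,interpolation=cv2.INTER_CUBIC))"
```

```text
tcp [ 0.5096 -0.0329  0.1069] zyaw -13.998344708257562 down [ 0.0001  0.     -1.    ] F [-0.3121 -0.8868 -0.468 ] T [-0.04   -0.0284  0.0261] w -0.4358585590745636 t 24.05
offset [-2.1626 10.9415  0.897 ]
rot [-0.0001  0.     -0.    ]
```

View pics/s24e.png

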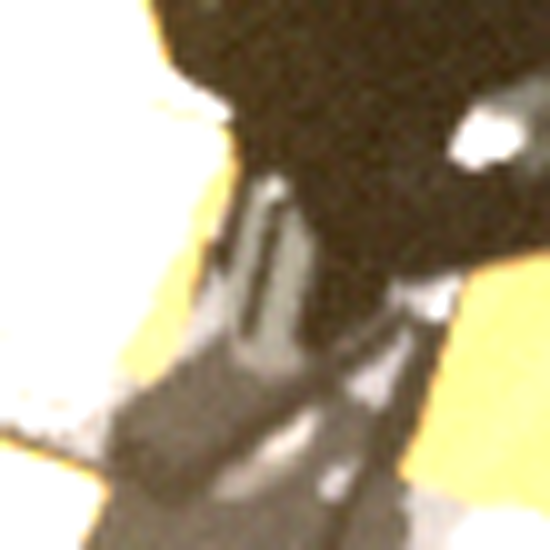

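Call:
{"op": "apply_moves", "data": {"rows": [{"offset": [0, 1.5, 0], "delta_rot": [0, 0, 0], "jaw": 0}, {"offset": [-0.5, 3, 0.2], "delta_rot": [0, 0, 0], "jaw": 0}, {"offset": [-0.5, 4.5, 0.2], "delta_rot": [0, 0, 0], "jaw": 0}, {"offset": [-0.5, 5.5, 0.2], "delta_rot": [0, 0, 0], "jaw": 0}]}}

```text
clock: 24.5
tcp_pos: [0.5097, -0.0323, 0.1011]
orientation: [-1.084, 1.387, -1.386]
contact_force: [-0.5, 0.0, 2.7]
gripper_width: 0.001
```

Call:
{"op": "apply_moves", "data": {"rows": [{"offset": [0, 0.8, 0], "delta_rot": [0, 0, 0], "jaw": 0}, {"offset": [0, 1.6, 0.2], "delta_rot": [0, 0, 0], "jaw": 0}, {"offset": [0, 2.4, 0.2], "delta_rot": [0, 0, 0], "jaw": 0}]}}

```text
clock: 24.8
tcp_pos: [0.5098, -0.0323, 0.0988]
orientation: [-1.084, 1.387, -1.386]
contact_force: [-1.9, 0.6, 3.8]
gripper_width: -0.001
```

Call:
{"op": "apply_moves", "data": {"rows": [{"offset": [0, 0.8, 0], "delta_rot": [0, 0, 0], "jaw": 0}, {"offset": [0, 1.6, 0.2], "delta_rot": [0, 0, 0], "jaw": 0}]}}

```text
clock: 25.0
tcp_pos: [0.5098, -0.0323, 0.0974]
orientation: [-1.084, 1.388, -1.386]
contact_force: [-1.8, -0.1, 5.6]
gripper_width: -0.0
```

```bash
python3 -c "
from h import *
go((0.511,-0.031,0.096),-14)
p=snap('side','s25')
im=cv2.imread('pics/s25.png')[155:210,335:390]
im=cv2.convertScaleAbs(im,alpha=4.5,beta=-40)
cv2.imwrite('pics/s25e.png',cv2.resize(im,None,fx=10,fy=10,interpolation=cv2.INTER_CUBIC))"
```

```text
tcp [ 0.5098 -0.0323  0.0974] zyaw -13.991222252864217 down [-0.0007  0.0006 -1.    ] F [-1.7934 -0.1451  5.554 ] T [ 0.1326  0.3922 -0.0285] w -0.01976797137847978 t 25.0
offset [-1.5357  1.3962  0.8062]
rot [ 0.0008  0.0002 -0.0004]
```

View pics/s25e.png

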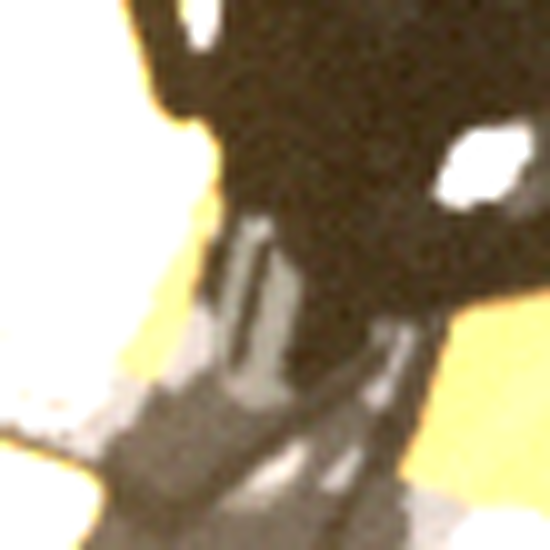

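Call:
{"op": "apply_moves", "data": {"rows": [{"offset": [0, 0.8, 0], "delta_rot": [0, 0, 0], "jaw": 0}, {"offset": [0, 1.6, 0], "delta_rot": [0, 0, 0], "jaw": 0}, {"offset": [0, 2, 0], "delta_rot": [0, 0, 0], "jaw": 0}]}}

```text
clock: 25.35
tcp_pos: [0.5099, -0.0323, 0.0959]
orientation: [-1.083, 1.388, -1.386]
contact_force: [-3.2, 0.1, 14.4]
gripper_width: -0.005
```

Call:
{"op": "apply_moves", "data": {"rows": [{"offset": [0, 0.7, 0], "delta_rot": [0, 0, 0], "jaw": 0}, {"offset": [0, 1.2, 0], "delta_rot": [0, 0, 0], "jaw": 0}, {"offset": [0, 1.2, 0], "delta_rot": [0, 0, 0], "jaw": 0}]}}

```text
clock: 25.65
tcp_pos: [0.5099, -0.0323, 0.0959]
orientation: [-1.082, 1.388, -1.386]
contact_force: [-4.4, -0.1, 15.1]
gripper_width: -0.003
```

```bash
python3 -c "
from h import *
go((0.511,-0.031,0.096),-14)
p=snap('side','s26')
im=cv2.imread('pics/s26.png')[155:220,325:390]
im=cv2.convertScaleAbs(im,alpha=4.5,beta=-40)
cv2.imwrite('pics/s26e.png',cv2.resize(im,None,fx=9,fy=9,interpolation=cv2.INTER_CUBIC))"
```

```text
tcp [ 0.5099 -0.0323  0.0959] zyaw -14.010955785152678 down [ 0.0002  0.0019 -1.    ] F [-4.3546 -0.0751 15.0715] T [0.1346 0.8157 0.0099] w -0.24803085750903786 t 25.65
offset [-1.5188 -0.0875  0.7134]
rot [ 0.0003 -0.0002 -0.0018]
```

View pics/s26e.png

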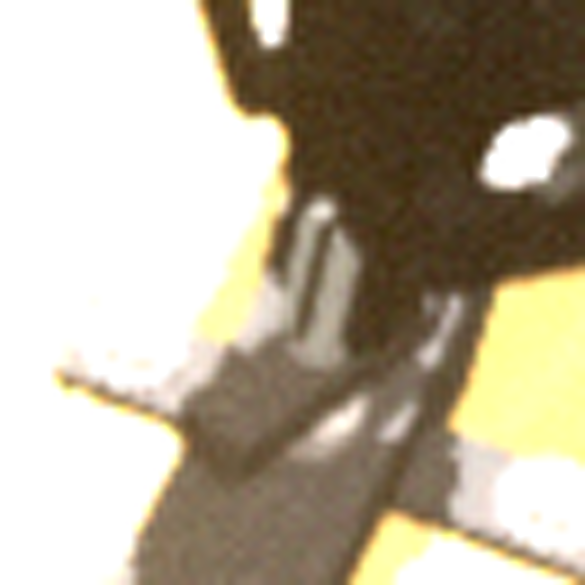

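Call:
{"op": "apply_moves", "data": {"rows": [{"offset": [0, -2, 0.4], "delta_rot": [0, 0, 0], "jaw": 0}, {"offset": [0, -8, 0.7], "delta_rot": [0, 0, 0], "jaw": 0}, {"offset": [-0.5, -20, 0.7], "delta_rot": [0, 0, 0], "jaw": 0}, {"offset": [-1, -35, 0.7], "delta_rot": [0, 0, 0], "jaw": 20}, {"offset": [-1, -40, 0.7], "delta_rot": [0, 0, 0], "jaw": 46}, {"offset": [-1, -40, 0.7], "delta_rot": [0, 0, 0], "jaw": 46}, {"offset": [-1, -40, 0.7], "delta_rot": [0, 0, 0], "jaw": 46}]}}

```text
clock: 26.4
tcp_pos: [0.5108, -0.0314, 0.1357]
orientation: [-1.082, 1.388, -1.385]
contact_force: [-0.2, -0.7, -0.1]
gripper_width: 0.547
```

```bash
python3 -c "
from h import *
go((0.511,-0.031,0.08),-14)
p=snap('side','s27');w=snap('wrist','w27');import pickle;pickle.dump((p,w),open('s27.pkl','wb'))
print(proj(p,(.5114,-.0304,.101)),proj(w,(.5114,-.0304,.101)))
im=cv2.imread('pics/s27.png')[155:220,325:390]
im=cv2.convertScaleAbs(im,alpha=3.5,beta=-40)
cv2.imwrite('pics/s27e.png',cv2.resize(im,None,fx=9,fy=9,interpolation=cv2.INTER_CUBIC))"
```

```text
tcp [ 0.5108 -0.0314  0.1357] zyaw -13.998543047218845 down [ 0.0001  0.0019 -1.    ] F [-0.1998 -0.7178 -0.1133] T [0.0002 0.0069 0.0296] w 46.69240003550108 t 26.4
offset [-0.3868 55.7319  0.1508]
rot [ 0.0004  0.     -0.0018]
[360.8504 189.3831] [280.4672 237.414 ]
```

View pics/s27e.png

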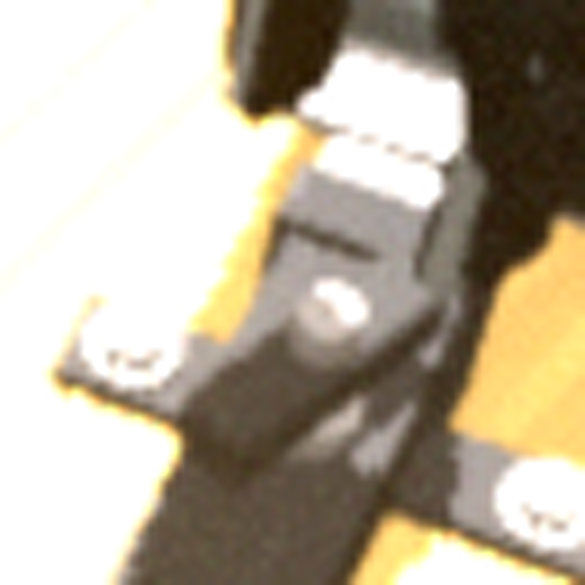

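View pics/w27.png

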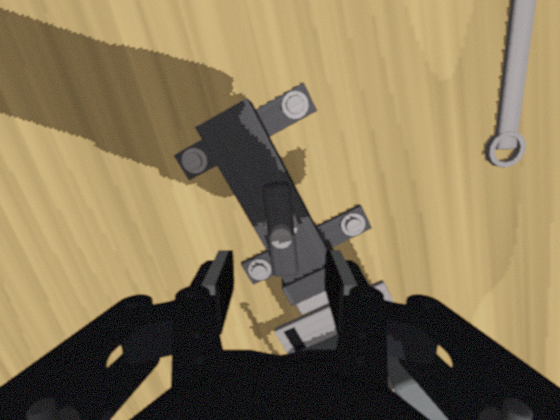

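```bash
python3 -c "
from h import *;import pickle
p,w=pickle.load(open('s27.pkl','rb'))
im=cv2.imread('pics/w27.png')[165:300,220:340]
im=cv2.convertScaleAbs(im,alpha=3.5,beta=-40)
cv2.imwrite('pics/w27d.png',cv2.resize(im,None,fx=5,fy=4.4,interpolation=cv2.INTER_CUBIC))"
```

```text
(no output)
```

View pics/w27d.png

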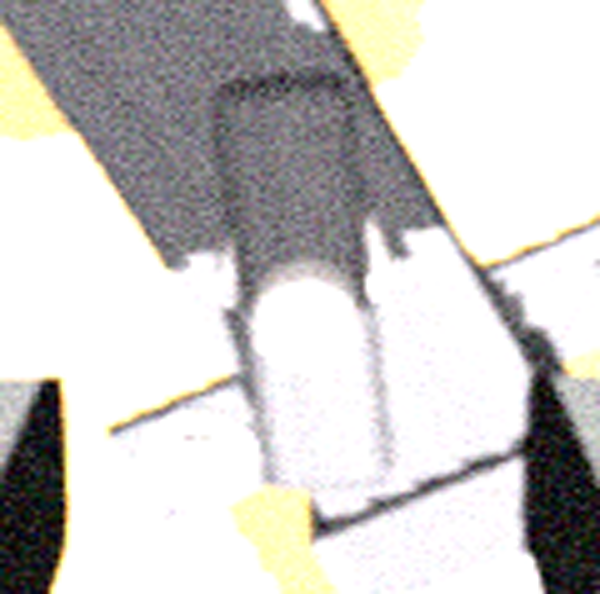

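```bash
python3 -c "
from h import *;import pickle
p,w=pickle.load(open('s27.pkl','rb'))
a=atz(w,(277,183.2),.092);b=atz(w,(286,275.2),.092);d=a-b
print(a,b,(a+b)/2,np.degrees(np.arctan2(d[1],d[0])),np.linalg.norm(d))
print('btn',atz(w,(280.5,237.5),.101), tri([(p,(361.8,189)),(w,(280.5,237.5))]))
y=np.degrees(np.arctan2(d[1],d[0]))
go((0.511,-0.031,0.08),y-90)"
```

```text
[0.51718285 0.00168754 0.092     ] [ 0.50765968 -0.06124608  0.092     ] [ 0.51242127 -0.02977927  0.092     ] 81.3952326780245 0.06365006667061815
btn [ 0.51140608 -0.03046044  0.101     ] (array([ 0.51086161, -0.03084113,  0.10176063]), [np.float64(0.8580016340181345), np.float64(0.8580016340181831)])
tcp [ 0.5105 -0.0315  0.1354] zyaw -14.010372870488851 down [-0.0008  0.0018 -1.    ] F [-0.523  -0.0028 -1.1086] T [0.0527 0.0051 0.0343] w 45.52407081625597 t 26.5
offset [-0.5401 55.4142  0.4538]
rot [ 0.0011 -0.0943 -0.0016]
```

Call:
{"op": "apply_moves", "data": {"rows": [{"offset": [-1.2, 15, 0.7], "delta_rot": [0, -0.05, 0], "jaw": 46}, {"offset": [-1.2, 30, 0.7], "delta_rot": [0, -0.094, 0], "jaw": 46}, {"offset": [-1.2, 42, 0.7], "delta_rot": [0, -0.094, 0], "jaw": 46}, {"offset": [-1.2, 50, 0.7], "delta_rot": [0, -0.094, 0], "jaw": 46}, {"offset": [-1.2, 53, 0.7], "delta_rot": [0, -0.094, 0], "jaw": 46}, {"offset": [-1.2, 54, 0.7], "delta_rot": [0, -0.094, 0], "jaw": 46}]}}

```text
clock: 27.1
tcp_pos: [0.5113, -0.0306, 0.0811]
orientation: [-1.134, 1.321, -1.318]
contact_force: [-0.6, -0.5, -0.4]
gripper_width: 0.536
```

```bash
python3 -c "
from h import *
go((0.5114,-0.0305,0.0805),-8.6)
w=snap('wrist','w28')"
```

```text
tcp [ 0.5113 -0.0306  0.0811] zyaw -8.658019570114707 down [-0.0012  0.0017 -1.    ] F [-0.6341 -0.5134 -0.3523] T [ 0.0128 -0.0164 -0.0143] w 45.796632571429065 t 27.1
offset [-0.0633  0.6007  0.0645]
rot [ 0.0015 -0.001  -0.0015]
```

View pics/w28.png

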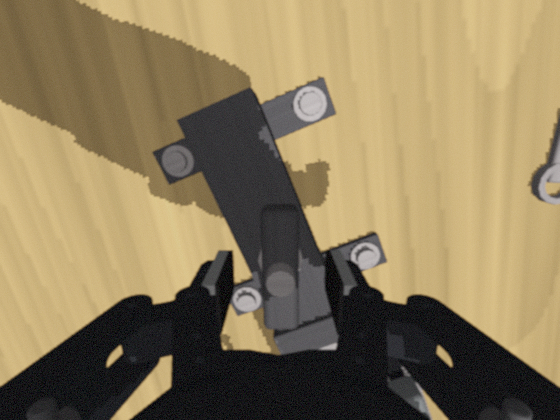

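Well aligned with the bar and centred. Close on the handle.

Call:
{"op": "apply_moves", "data": {"rows": [{"offset": [0, 0, 0], "delta_rot": [0, 0, 0], "jaw": 30}, {"offset": [0, 0, 0], "delta_rot": [0, 0, 0], "jaw": 10}, {"offset": [0, 0, 0], "delta_rot": [0, 0, 0], "jaw": 5}, {"offset": [0, 0, 0], "delta_rot": [0, 0, 0], "jaw": 5}, {"offset": [0, 0, 0], "delta_rot": [0, 0, 0], "jaw": 5}, {"offset": [0, 0, 0], "delta_rot": [0, 0, 0], "jaw": 5}]}}

```text
clock: 27.75
tcp_pos: [0.5119, -0.0305, 0.082]
orientation: [-1.132, 1.32, -1.318]
contact_force: [-1.0, -0.1, 6.0]
gripper_width: 0.192
```

```bash
python3 -c "
from h import *
go((0.5114,-0.0305,0.0805),-8.6)"
```

```text
tcp [ 0.5119 -0.0305  0.082 ] zyaw -8.654037914142565 down [ 0.0004  0.0018 -1.    ] F [-1.0343 -0.1311  6.0086] T [ 0.0185  0.1846 -0.0202] w 16.407729925850084 t 27.75
offset [ 0.0428  1.4663 -0.5   ]
rot [-0.0001 -0.0009 -0.0018]
```

Call:
{"op": "apply_moves", "data": {"rows": [{"offset": [0, -0.7, -0.3], "delta_rot": [0, 0, 0], "jaw": 5}, {"offset": [0, -1.4, -0.3], "delta_rot": [0, 0, 0], "jaw": 5}, {"offset": [0, -2, -0.3], "delta_rot": [0, 0, 0], "jaw": 5}, {"offset": [0, -2, -0.3], "delta_rot": [0, 0, 0], "jaw": 5}]}}

```text
clock: 28.15
tcp_pos: [0.5115, -0.0304, 0.0838]
orientation: [-1.133, 1.32, -1.318]
contact_force: [1.2, -0.1, -1.5]
gripper_width: 0.189
```

```bash
python3 -c "
from h import *
go((0.5114,-0.0305,0.0805),-8.6)"
```

```text
tcp [ 0.5115 -0.0304  0.0838] zyaw -8.649744195870916 down [ 0.      0.0018 -1.    ] F [ 1.2392 -0.052  -1.4972] T [-0.0219 -0.0122 -0.0559] w 16.138516361993993 t 28.15
offset [ 0.0658  3.3349 -0.0409]
rot [ 0.0002 -0.0009 -0.0018]
```

Call:
{"op": "apply_moves", "data": {"rows": [{"offset": [0, -0.4, 0], "delta_rot": [0, 0, 0], "jaw": 5}, {"offset": [0, -0.8, 0], "delta_rot": [0, 0, 0], "jaw": 5}, {"offset": [0, -1.2, 0], "delta_rot": [0, 0, 0], "jaw": 5}]}}

```text
clock: 28.45
tcp_pos: [0.5112, -0.0304, 0.0848]
orientation: [-1.133, 1.321, -1.318]
contact_force: [-0.6, -0.8, -7.8]
gripper_width: 0.187
```

Call:
{"op": "apply_moves", "data": {"rows": [{"offset": [0, -0.3, 0], "delta_rot": [0, 0, 0], "jaw": 5}, {"offset": [0, -0.7, 0], "delta_rot": [0, 0, 0], "jaw": 5}, {"offset": [0, -1, 0], "delta_rot": [0, 0, 0], "jaw": 5}]}}

```text
clock: 28.75
tcp_pos: [0.5108, -0.0303, 0.0851]
orientation: [-1.134, 1.321, -1.318]
contact_force: [2.3, -0.3, -15.3]
gripper_width: 0.186
```

Call:
{"op": "apply_moves", "data": {"rows": [{"offset": [0.2, -0.8, 0], "delta_rot": [0, 0, 0], "jaw": 5}, {"offset": [0.2, -1.2, 0], "delta_rot": [0, 0, 0], "jaw": 5}, {"offset": [0.2, -1.4, 0.2], "delta_rot": [0, 0, 0], "jaw": 5}, {"offset": [0.2, -1.4, 0.2], "delta_rot": [0, 0, 0], "jaw": 5}]}}

```text
clock: 29.15
tcp_pos: [0.5106, -0.0303, 0.0855]
orientation: [-1.136, 1.322, -1.317]
contact_force: [3.5, 0.4, -24.8]
gripper_width: 0.189
```

Call:
{"op": "apply_moves", "data": {"rows": [{"offset": [0, -1, 0], "delta_rot": [0, 0, 0], "jaw": 5}, {"offset": [0, -1, 0], "delta_rot": [0, 0, 0], "jaw": 5}, {"offset": [0, -1, 0], "delta_rot": [0, 0, 0], "jaw": 5}, {"offset": [0, -1, 0], "delta_rot": [0, 0, 0], "jaw": 5}, {"offset": [0, -1, 0], "delta_rot": [0, 0, 0], "jaw": 5}]}}

```text
clock: 29.65
tcp_pos: [0.5106, -0.0302, 0.0855]
orientation: [-1.136, 1.322, -1.317]
contact_force: [4.5, -0.0, -25.8]
gripper_width: 0.188
```

```bash
python3 -c "
from h import *
go((0.5114,-0.0305,0.0805),-8.6)
p=snap('side','s29')
im=cv2.imread('pics/s29.png')[155:220,325:390]
im=cv2.convertScaleAbs(im,alpha=3.5,beta=-40)
cv2.imwrite('pics/s29e.png',cv2.resize(im,None,fx=9,fy=9,interpolation=cv2.INTER_CUBIC))"
```

```text
tcp [ 0.5106 -0.0302  0.0855] zyaw -8.601382610334271 down [-0.0033  0.0009 -1.    ] F [  4.458   -0.023  -25.8474] T [-0.027  -1.1094 -0.0066] w 16.014067065416118 t 29.65
offset [0.1925 4.9873 0.8303]
rot [ 0.0034 -0.     -0.0004]
```

View pics/s29e.png

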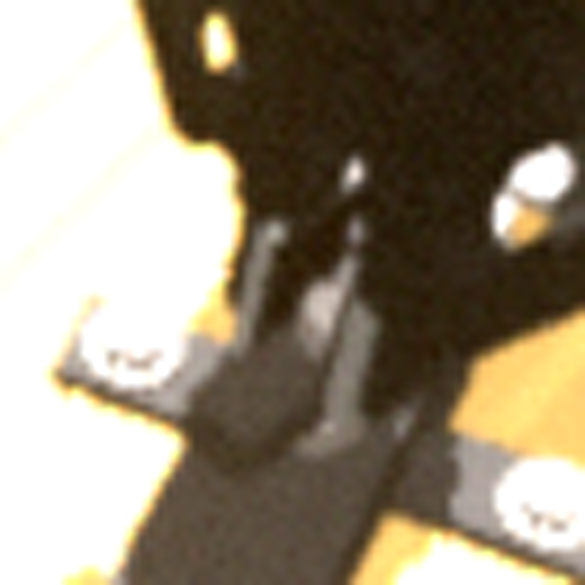

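Call:
{"op": "apply_moves", "data": {"rows": [{"offset": [0, -0.7, 0.2], "delta_rot": [0, 0, 0], "jaw": 5}, {"offset": [0, -0.7, 0.2], "delta_rot": [0, 0, 0], "jaw": 5}, {"offset": [0, -0.7, 0.2], "delta_rot": [0, 0, 0], "jaw": 5}, {"offset": [0, -0.7, 0.2], "delta_rot": [0, 0, 0], "jaw": 5}, {"offset": [0, -0.7, 0.2], "delta_rot": [0, 0, 0], "jaw": 5}, {"offset": [0, -0.7, 0.2], "delta_rot": [0, 0, 0], "jaw": 5}, {"offset": [0, -0.7, 0.2], "delta_rot": [0, 0, 0], "jaw": 5}, {"offset": [0, -0.7, 0.2], "delta_rot": [0, 0, 0], "jaw": 5}]}}

```text
clock: 30.5
tcp_pos: [0.5107, -0.0302, 0.0855]
orientation: [-1.137, 1.322, -1.317]
contact_force: [4.4, -0.5, -26.5]
gripper_width: 0.187
```

Call:
{"op": "apply_moves", "data": {"rows": [{"offset": [0, -0.3, 0.3], "delta_rot": [0, 0, 0], "jaw": 5}, {"offset": [0, -0.3, 0.3], "delta_rot": [0, 0, 0], "jaw": 5}, {"offset": [0, -0.3, 0.3], "delta_rot": [0, 0, 0], "jaw": 5}, {"offset": [0, -0.3, 0.3], "delta_rot": [0, 0, 0], "jaw": 5}, {"offset": [0, -0.3, 0.3], "delta_rot": [0, 0, 0], "jaw": 5}, {"offset": [0, -0.3, 0.3], "delta_rot": [0, 0, 0], "jaw": 5}]}}

```text
clock: 31.1
tcp_pos: [0.5107, -0.0302, 0.0855]
orientation: [-1.138, 1.322, -1.317]
contact_force: [3.2, 1.3, -25.1]
gripper_width: 0.191
```

Call:
{"op": "apply_moves", "data": {"rows": [{"offset": [0, 0.8, 0.3], "delta_rot": [0, 0, 0], "jaw": 5}, {"offset": [0, 1.6, 0.5], "delta_rot": [0, 0, 0], "jaw": 5}, {"offset": [0, 2.4, 0.7], "delta_rot": [0, 0, 0], "jaw": 5}, {"offset": [0, 2.8, 0.7], "delta_rot": [0, 0, 0], "jaw": 5}]}}

```text
clock: 31.5
tcp_pos: [0.5121, -0.0305, 0.0838]
orientation: [-1.136, 1.321, -1.317]
contact_force: [0.1, -0.6, -2.4]
gripper_width: 0.189
```

```bash
python3 -c "
from h import *
go((0.5114,-0.0305,0.0822),-8.6)"
```

```text
tcp [ 0.5121 -0.0305  0.0838] zyaw -8.606692420570734 down [-0.0026  0.0007 -1.    ] F [ 0.0838 -0.6373 -2.4339] T [0.0137 0.051  0.0535] w 16.179143453617655 t 31.5
offset [ 0.1251  1.6119 -0.635 ]
rot [ 0.0027 -0.0001 -0.0003]
```

Lower another ~1 mm, then open and leave.

Call:
{"op": "apply_moves", "data": {"rows": [{"offset": [0, 0.6, -0.4], "delta_rot": [0, 0, 0], "jaw": 5}, {"offset": [0, 1, -0.5], "delta_rot": [0, 0, 0], "jaw": 5}, {"offset": [0, 1, -0.5], "delta_rot": [0, 0, 0], "jaw": 18}, {"offset": [0, 1, -0.5], "delta_rot": [0, 0, 0], "jaw": 26}, {"offset": [0, 0, -0.5], "delta_rot": [0, 0, 0], "jaw": 40}, {"offset": [0, 0, -0.5], "delta_rot": [0, 0, 0], "jaw": 50}, {"offset": [0, 0, -0.5], "delta_rot": [0, 0, 0], "jaw": 50}]}}

```text
clock: 32.2
tcp_pos: [0.5117, -0.0304, 0.0839]
orientation: [-1.136, 1.321, -1.317]
contact_force: [0.0, -0.1, -0.1]
gripper_width: 0.587
```

Call:
{"op": "apply_moves", "data": {"rows": [{"offset": [0, -5, 0], "delta_rot": [0, 0, 0], "jaw": 50}, {"offset": [0, -20, 0], "delta_rot": [0, 0, 0], "jaw": 50}, {"offset": [0, -50, 0], "delta_rot": [0, 0, 0], "jaw": 50}, {"offset": [0, -90, 0], "delta_rot": [0, 0, 0], "jaw": 50}, {"offset": [30, -125, 0], "delta_rot": [0, 0, 0], "jaw": 50}, {"offset": [60, -130, 0], "delta_rot": [0, 0, 0], "jaw": 50}, {"offset": [60, -130, 0], "delta_rot": [0, 0, 0], "jaw": 50}, {"offset": [60, -130, 0], "delta_rot": [0, 0, 0], "jaw": 50}, {"offset": [60, -130, 0], "delta_rot": [0, 0, 0], "jaw": 50}]}}

```text
clock: 33.1
tcp_pos: [0.5027, -0.0887, 0.2134]
orientation: [-1.137, 1.322, -1.315]
contact_force: [0.3, -0.1, 0.1]
gripper_width: 0.588
```

```bash
python3 -c "
from h import *
go((0.5114,-0.0305,0.0822),-8.6)
p=snap('side','s30');w=snap('wrist','w30')
print(proj(p,(.5114,-.0304,.101)),proj(w,(.5114,-.0304,.101)))
for n,(x,y),(cw,ch) in (('s30',(325,155),(65,65)),('w30',(230,70),(90,120))):
  im=cv2.imread(f'pics/{n}.png')[y:y+ch,x:x+cw]
  im=cv2.convertScaleAbs(im,alpha=3.,beta=-30)
  k=9 if n=='s30' else 5
  cv2.imwrite(f'pics/{n}e.png',cv2.resize(im,None,fx=k,fy=k,interpolation=cv2.INTER_CUBIC))"
```

```text
tcp [ 0.5027 -0.0887  0.2134] zyaw -8.543584836570773 down [-0.0035  0.0017 -1.    ] F [ 0.2669 -0.102   0.1317] T [-0.0139 -0.0526  0.0086] w 50.20587233147855 t 33.1
offset [-58.6657 131.3115   0.4206]
rot [ 0.0037  0.001  -0.0011]
[360.8504 189.3831] [279.8053 137.1803]
```

View pics/s30e.png

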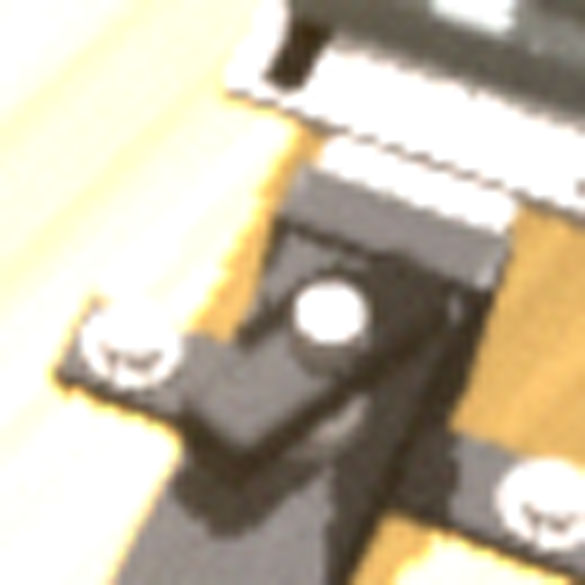

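View pics/w30e.png

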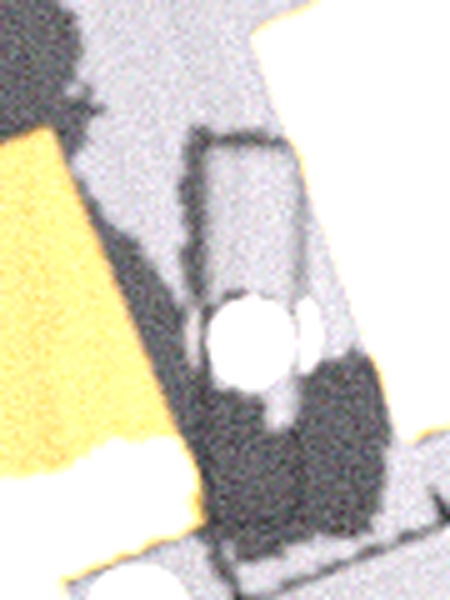

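View pics/s30.png

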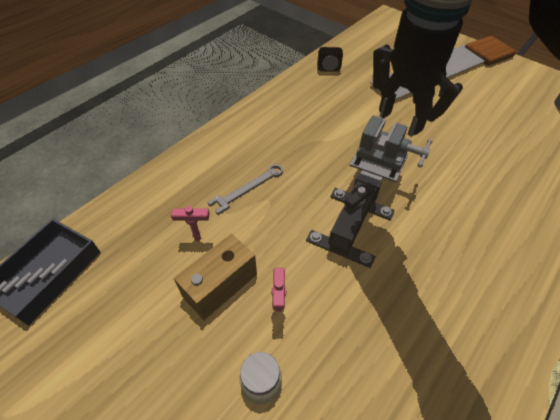

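```bash
python3 -c "
from bench import finish_job,state
print(state()['clock'],state()['contact_force']);print(finish_job())"
```

```text
33.2 [-1.06922111  0.35492207 -0.38290153]
the job is handed in; nothing more can be done
None
```

The vise is mounted and the ball-lock pin is locked in the receiver. I handed the job in at 33.2 s of the 72 s allowed; `finish_job` gives no verdict.

- **Vise:** I pushed it home at about 4 N sliding force. It stopped dead, and I confirmed the stop at roughly 15 N. The wrist camera then showed the bench straight through the aligned holes.
- **Pin:** I took it from the block and stood it on its balls in the hole, at the predicted height. I pressed the button with the closed fingertips until the pin stopped dead, with the tip at 0.0959 m against 0.096 m expected and about 15 N. Then I let go.
- **Lock check:** I took the handle again and pulled up. The pin lifted about 3 mm and bore on the receiver at about 23 to 24 N net of its own weight for about 2 s. I then lowered it, let go and withdrew.
- **Last checks:** In both camera views the pin stands upright on its seat, with the button within about 1 to 2 px of its predicted "out" position. The plain pin, jar, wrench and pink look-alikes looked unmoved.

- **Pin went in unguided:** When the button was first pressed, the pin dropped about 15 mm on its own and leaned roughly 3 to 6°. The rest of the way it went down with almost no measured force, instead of the 8 to 14 N expected. From the spring force at the end I think it reached its seat with the button out, and I then pressed the button fully at the seat.
- **Pull above the figure:** The net pull was slightly over the 20 N asked for, but inside the 12 to 34 N band.

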